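# Put the wax tin away and hook its box lid shut

### The arm

A 7-joint arm with a two-finger parallel gripper is mounted at the origin on a cart in front of the work surface, level with it; the furniture and walls round the work are solid. World frame = base frame: x ahead of the robot, y to its left, z up, the work surface at z = 0. Lengths are in m, angles in rad, forces in N, time in s.
With the tool pointing down it reaches from about 0.4 to 0.85 m from the base axis. Payload 10.4 kg.
Tool frame: the origin (TCP) lies at the very end of the fingers, on their centre line; the grasp point (between the pads) lies r.grasp_offset behind it (r.grasp_offset is the distance from the TCP to the grasp point, in m); z points along the fingers, y is the direction in which the jaws open and shut (so a half turn about z gives the same grasp; the last joint's range is limited). The gripper opens to 87 mm and grips with 3 to 60 N. Pads are 19 mm wide; open, the fingers measure 117 mm over their backs; the gripper's body (75 mm by 190 mm) begins 51 mm behind the grasp point.
Start: joints at [-1.13, 0.332, -0.065, 1.46, 0.022, 1.35, -0.088], TCP at [0.28, 0.559, 0.223] pointing down, gripper open.
Joint ranges: [-2.6, 2.6], [-0.5, 2.12], [-1.47, 1.34], [0.16, 2.42], [-1.27, 4.41], [0.06, 2.06], [-2.6, 2.6]. Speed limits (rad/s): [2.22, 2.22, 2.79, 2.79, 3.14, 3.14, 3.14].

### API

Orientations are given as a unit quaternion [x, y, z, w].
In Python, from bench import read_state, cams, job, r gives the robot as it stands. The module is installed in compiled form; this text tells all that it offers.
- The arm moves only by the tool arm_command, never from a script. Its argument "increments" is a list of rows, each an object of numbers: "gripper": the opening in per cent of the stroke, from 0 (shut) to 100 (fully open); "dx", "dy", "dz": the shift along the tool's x, y, z in m; "spin": the turn about the tool's z in degrees. In form: [{"gripper": .., "dx": .., "dy": .., "dz": .., "spin": ..}, ...]. A call has exactly 8 rows; each row shifts and turns the commanded pose from where the row before left it, along the tool's axes as they then stand; what a row does not reach is not made up. A row lasts 1/8 s, in which the tool goes at most 62.5 mm and 10.7 degrees, less where a joint would pass 70% of its speed; a pose out of reach is approached as far as the arm can. A call with a gripper value outside its range is refused whole. The fingers move at their own pace and stop on an object; "grip_force" is the grip in N (left out, the last holds). Time passes only in rows, so rows that do not move let the fingers close, or fill a call up. It gives the time, the measured TCP pose, the force and the opening at its end, in the units of the state.
- read_state(): the state, without advancing time (a new reading comes with each control period).
- cams.camera(name): name is "scene" or "top" or "wrist"; returns the picture (400x640x3 uint8, red, green, blue); there is no depth.
- cams.camera_info(name): a dict with "K" (3x3 intrinsics, pixels), "k1" (the pictures are not rectified: a ray, as slopes to the right and down, at radius r is drawn at 1 + k1 r^2 times it, then the intrinsics apply), "rvec" (rotation vector, rad) and "tvec" (3), from world to camera coordinates, as OpenCV has them. Camera axes: x right, y down, z forward; pixel columns grow to the right and rows downward; lengths in m; the calibration is good to about 2 mm. A picture is of the moment at which its call begins: read the wrist's pose just before it. camera_info takes no time and is no camera call; for the wrist camera it gives the pose at the moment of the call.
- job.close_job(): hands the job in, once; it reports no verdict.
The state is a dict: "time": time; "joint_positions": joint angles; "joint_vel": joint speeds; "joint_torque": joint torques, N m; "ee_pos": TCP position; "eef_rot": TCP orientation; "ft_force": force on the tool from outside, world axes, zero at the start; "torque": the same for the moment, N m; "width": finger opening in m.
Only numpy, scipy, OpenCV 4.12 (cv2) and the standard library are available. Lean on these libraries where they do the work, as an engineer would, in place of code of your own. Each camera call takes 0.05 s, during which the arm holds its last target.

### The job

Lay the flat tin of wax melts that lies in front of the candle display in the open wooden box and let go of it, then close the box with its lid: hook the lid's thin tongue under the overhanging lip on the box's far wall and lower the other end gently, without letting it drop, until the lid lies fully home and flush inside the rim. Leave the candles, jars and card tray where they stand.

Things in the scene. Friction and masses are not known exactly. Their poses are not given: they have to be found in the camera images.
- box: Open dark-wood box, fixed; outside 162 (x) x 124 (y) x 48 mm high, origin: centre of its underside, x axis within 0.3 rad of world x. Inside x -75..75, y -56..56 mm, floor 5 mm thick, all rims at z 48 mm. A 5 mm wide ledge along each side wall, top at z 36 mm (x -75..35), carries the lid; 102 mm free between the ledges. A lip runs along the +x wall (far from the robot).
- lip_edge (a point): Middle of the lower free edge of the box's lip, at (60, 0, 43.5) mm in the box's frame, same axes. The lip overhangs the inside by 15 mm over the whole width (x 60..75, z 43.5..48 mm), open underneath; the opening between it and the near wall is 135 mm.
- lid: Loose dark-wood lid, 0.16 to 0.29 kg, flat on the table, pull upwards. Origin on its underside, x axis to its tongue (within 0.3 rad of world x). Plate 12 mm thick, x -72..56, y -53..53 mm. Closed: origin 36 mm above the box's origin, x axes parallel, 3 mm play at each end and side, top flush with the rim. It goes in only tilted about 0.3 rad, tongue first and low.
- pull (a point): Centre of the lid's brass bridge pull, at (-8, 0, 40) mm in the lid's frame: a bar 12 mm thick along the lid's x, 56 mm long along y, 14 mm high (z 33..47 mm), on two 10 mm round posts (y = +-21 mm); 21 mm free under the bar. Grasp the bar across its 12 mm.
- tongue_tip (a point): Middle of the lid's tongue end, at (72, 0, 2.5) mm in the lid's frame. The tongue is a 5 mm thick step that continues the underside beyond the plate (x 56..72, z 0..5 mm, full width); it slips under the lip, in a gap 7.5 mm high above ledge level.
- tin: Closed flat brass-coloured hinged tin (the lid does not open), 61 mm (x) x 88 mm (y) x 22 mm high, about 0.11 kg, lying flat. Origin: centre of its underside. Grasp across its 59 mm side (x). In the box its 88 mm side must lie across the box (along the box's y) to pass between the ledges; anywhere on the floor will do.
- candle: Open glass tester candle, 67 mm wide, 74 mm tall, origin under its centre; leave alone.
- jar_a: Loose lidded candle jar, 69 mm wide, 82 mm tall, at the far left, origin under its centre; leave alone.
- jar_b: Loose lidded candle jar, 69 mm wide, 82 mm tall, at the right, origin under its centre; leave alone.
- cards: Clear tray of cards, 65 x 92 x 19 mm, at the left, origin under its centre; leave alone.

How it is judged:
By the outcome, as a careful person would: the job done as asked, in the order asked, and still so for the second after the job is handed in, with the robot touching nothing.
It also fails if it takes over 58 s, if anything falls off the work surface, if the arm or the gripper's body presses on something with over 40 N, if the wrist force passes 120 N, or if a joint passes its speed limit or range.

## Working session

There is one attempt and no reset: what is moved stays moved. The work goes in short steps, Python scripts to look and compute and a tool call to move; the robot and the scene stay as the last step left them, time stands still between calls to the robot, and variables do not carry over. Pictures are saved under pics/ and viewed, and the job is handed in when it is done.

Besides the shell and the picture viewer there is one more tool, called after "Emit:" as name(argument=value, ...) on one line, values as JSON. arm_command: Moves the arm, as the interface text tells. Its arguments: {"type":"object","properties":{"increments":{"type":"array","items":{"type":"object","properties":{"gripper":{"type":"number"},"dx":{"type":"number"},"dy":{"type":"number"},"dz":{"type":"number"},"spin":{"type":"number"}}}},"grip_force":{"type":"number"}},"required":["increments"]}

```bash
mkdir -p pics; ls; python3 - <<'E'
from bench import read_state, cams, job, r
import cv2
s=read_state(); print(s['time'],s['ee_pos'],s['eef_rot'],s['width'],r.grasp_offset)
for n in ['scene','top','wrist']:
    i=cams.camera_info(n); print(n,i)
    im=cams.camera(n); cv2.imwrite(f'pics/{n}0.png',im[:,:,::-1])
E
```

```text
pics
0.0 [0.27942593 0.55861082 0.22172348] [ 2.29815659e-01  9.73233898e-01 -7.25199602e-04 -1.25279633e-04] 0.08730353841495886 0.0187
scene {'K': array([[447.48428642,   0.        , 324.05894723],
       [  0.        , 447.48428642, 201.04535244],
       [  0.        ,   0.        ,   1.        ]]), 'k1': -0.0008513745958962214, 'rvec': array([ 1.864227  , -1.0965804 ,  0.62702541]), 'tvec': array([-0.4924167 ,  0.2500711 ,  0.80663236])}
top {'K': array([[454.41755093,   0.        , 319.5532294 ],
       [  0.        , 454.41755093, 196.41060857],
       [  0.        ,   0.        ,   1.        ]]), 'k1': -0.05442943752378222, 'rvec': array([ 2.16109887, -2.19130061,  0.0611007 ]), 'tvec': array([-0.22312418,  0.57671882,  1.36205745])}
wrist {'K': array([[278.75973971,   0.        , 322.8957042 ],
       [  0.        , 278.75973971, 196.01685269],
       [  0.        ,   0.        ,   1.        ]]), 'k1': -0.04210892918468298, 'rvec': array([-2.46695493, -1.52598908, -0.20814802]), 'tvec': array([-0.62318474, -0.03526255,  0.38995476])}
```

View pics/scene0.png

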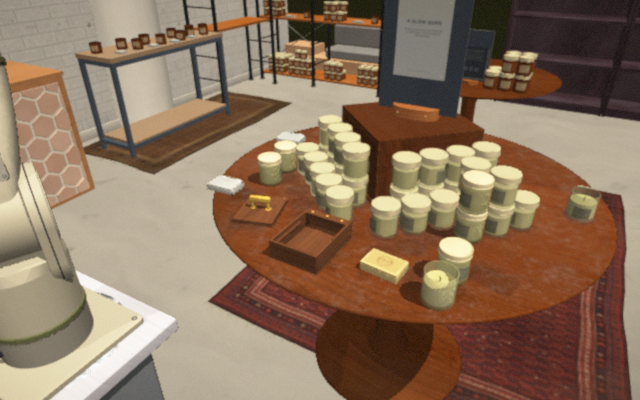

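View pics/top0.png

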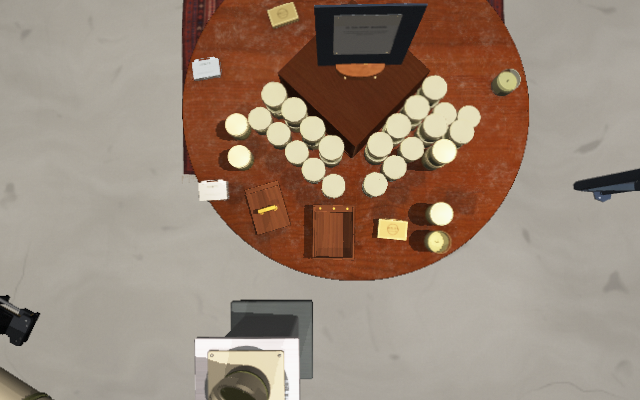

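View pics/wrist0.png

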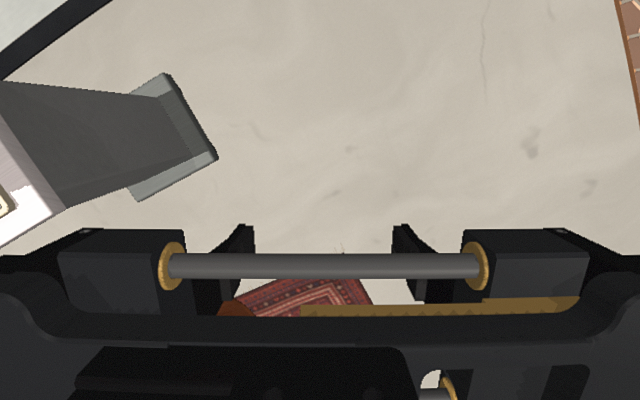

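The top view shows the lid at about (267,209), the box at (333,232) and the tin at (392,229). In it, up is +x. The scene view shows the same layout. I'll zoom in next to find the corners.

```bash
python3 - <<'E'
import cv2
t=cv2.imread('pics/top0.png'); s=cv2.imread('pics/scene0.png')
cv2.imwrite('pics/topz.png',cv2.resize(t[170:270,240:400],None,fx=5,fy=5,interpolation=cv2.INTER_CUBIC))
cv2.imwrite('pics/topz2.png',cv2.resize(t[160:270,310:470],None,fx=5,fy=5,interpolation=cv2.INTER_CUBIC))
cv2.imwrite('pics/scenez.png',cv2.resize(s[180:310,220:420],None,fx=4,fy=4,interpolation=cv2.INTER_CUBIC))
E
```

```text
(no output)
```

View pics/topz.png

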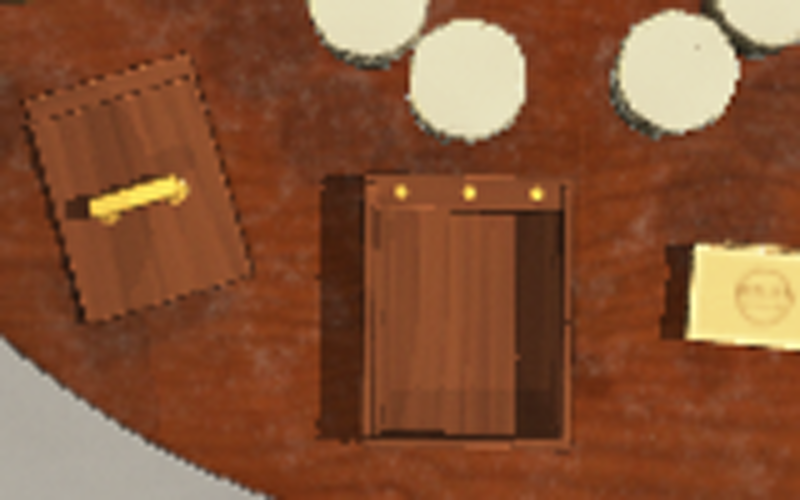

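View pics/topz2.png

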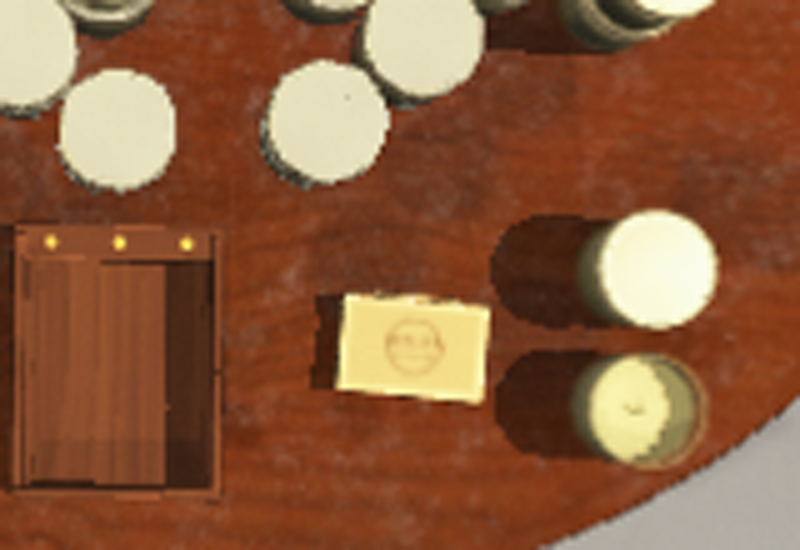

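View pics/scenez.png

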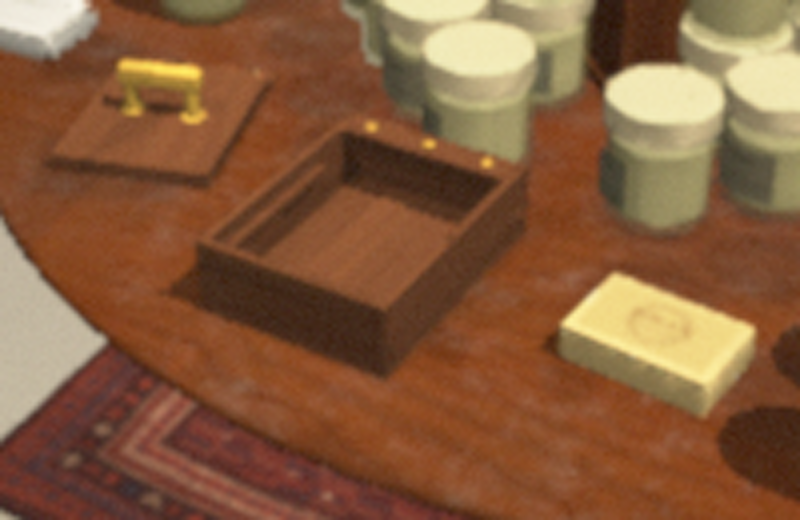

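```bash
cat > h.py <<'E'
import numpy as np, cv2
from bench import cams, read_state
def cam(n):
    i=cams.camera_info(n); R=cv2.Rodrigues(i['rvec'])[0]; return i['K'],i['k1'],R,np.array(i['tvec'])
def ray(c,px):
    K,k1,R,t=c
    d=np.array([(px[0]-K[0,2])/K[0,0],(px[1]-K[1,2])/K[1,1]]); u=d.copy()
    for _ in range(10): u=d/(1+k1*(u@u))
    return -R.T@t, R.T@np.array([u[0],u[1],1])
def onz(c,px,z):
    o,d=ray(c,px); return (o+d*(z-o[2])/d[2])
def proj(c,P):
    K,k1,R,t=c; q=R@np.asarray(P)+t; u=q[:2]/q[2]; u=u*(1+k1*(u@u)); return K[:2,:2]@u+K[:2,2]
E
python3 - <<'E'
from h import *
np.set_printoptions(precision=4,suppress=True)
c=cam('top'); s=cam('scene')
Z=lambda u,v:(240+(u+.5)/5-.5,170+(v+.5)/5-.5)
Z2=lambda u,v:(310+(u+.5)/5-.5,160+(v+.5)/5-.5)
S=lambda u,v:(220+(u+.5)/4-.5,180+(v+.5)/4-.5)
def rep(n,c,pts,z):
    P=np.array([onz(c,p,z) for p in pts]); print(n,P[:,:2].tolist().__repr__()[:0],P[:,:2].round(4).tolist(),'edges',np.linalg.norm(np.roll(P,-1,0)-P,axis=1),'c',P.mean(0)[:2]); 
    for i in range(len(P)): 
        e=(np.roll(P,-1,0)-P)[i]; print('   ang',np.arctan2(e[1],e[0]).round(3))
rep('box top FL FR NR NL',c,[Z(364,175),Z(572,175),Z(571,447),Z(362,443)],.048)
rep('studs',c,[Z(401,191),Z(469,193),Z(537,194)],.048)
rep('lip edge',c,[Z(372,209),Z(565,212)],.048)
rep('box scene',s,[S(345,130),S(527,172),S(383,308),S(197,245)],.048)
rep('lid top',c,[Z(24,101),Z(190,53),Z(252,270),Z(85,322)],.008)
rep('pull top',c,[Z(90,208),Z(187,186)],.047)
rep('lid scene nr',s,[S(50,158),S(207,182)],.012)
import cv2
t=cv2.imread('pics/top0.png').astype(int); sc=cv2.imread('pics/scene0.png').astype(int)
def yel(im,x0,y0,x1,y1):
    b,g,r=im[...,0],im[...,1],im[...,2]
    m=((g>120)&(r>150)&(b<g-25)).astype(np.uint8); k=np.zeros_like(m);k[y0:y1,x0:x1]=1; m*=k
    cs=max(cv2.findContours(m,cv2.RETR_EXTERNAL,cv2.CHAIN_APPROX_NONE)[0],key=cv2.contourArea); return cv2.minAreaRect(cs)
r=yel(t,365,210,415,250); print(r); rep('tin',c,cv2.boxPoints(r),.022)
r=yel(t,250,195,290,220); print(r); rep('pull',c,cv2.boxPoints(r),.047)
rep('tin scene',s,[S(617,275),S(755,330),S(705,388),S(560,330)],.022)
for n,p,rad in [('jarA',Z2(118,128),0),('jarB',Z2(328,122),0),('jar_b',Z2(658,269),0)]: print(n,onz(c,p,.082))
print('candle',onz(c,Z2(655,410),.074))
E
```

```text
box top FL FR NR NL  [[0.5474, -0.21], [0.5456, -0.3335], [0.3851, -0.33], [0.389, -0.2069]] edges [0.1235 0.1605 0.1232 0.1584] c [ 0.4668 -0.2701]
   ang -1.585
   ang 3.12
   ang 1.539
   ang -0.02
studs  [[0.5375, -0.2319], [0.5358, -0.2722], [0.5346, -0.3126]] edges [0.0404 0.0404 0.0807] c [ 0.536  -0.2722]
   ang -1.614
   ang -1.6
   ang 1.535
lip edge  [[0.5271, -0.2145], [0.5237, -0.329]] edges [0.1145 0.1145] c [ 0.5254 -0.2717]
   ang -1.6
   ang 1.541
box scene  [[0.5316, -0.2166], [0.543, -0.3345], [0.389, -0.3262], [0.3885, -0.2078]] edges [0.1184 0.1543 0.1184 0.1433] c [ 0.463  -0.2713]
   ang -1.474
   ang 3.087
   ang 1.575
   ang -0.062
lid top  [[0.5981, 0.0003], [0.6263, -0.1024], [0.4924, -0.1395], [0.462, -0.0369]] edges [0.1065 0.1389 0.107  0.1412] c [ 0.5447 -0.0697]
   ang -1.304
   ang -2.871
   ang 1.859
   ang 0.267
pull top  [[0.53, -0.0463], [0.5423, -0.1044]] edges [0.0594 0.0594] c [ 0.5362 -0.0753]
   ang -1.362
   ang 1.78
lid scene nr  [[0.4621, -0.0397], [0.4874, -0.1426]] edges [0.106 0.106] c [ 0.4747 -0.0912]
   ang -1.33
   ang 1.812
((392.2
[... 204 characters left out ...]
 0.0883] c [ 0.4723 -0.449 ]
   ang -0.121
   ang -1.685
   ang 3.016
   ang 1.457
((267.5137939453125, 209.54588317871094), (5.363827705383301, 19.635440826416016), 73.3007583618164)
pull  [[0.5342, -0.0455], [0.5503, -0.1019], [0.5349, -0.1064], [0.5188, -0.0501]] edges [0.0586 0.016  0.0585 0.016 ] c [ 0.5345 -0.076 ]
   ang -1.293
   ang -2.857
   ang 1.849
   ang 0.288
tin scene  [[0.5083, -0.4086], [0.4985, -0.4936], [0.4403, -0.4877], [0.4477, -0.4018]] edges [0.0856 0.0585 0.0862 0.061 ] c [ 0.4737 -0.4479]
   ang -1.686
   ang 3.04
   ang 1.484
   ang -0.111
jarA [ 0.601  -0.2722  0.082 ]
jarB [ 0.6027 -0.3941  0.082 ]
jar_b [ 0.5146 -0.5831  0.082 ]
candle [ 0.4332 -0.5809  0.074 ]
```

Each feature measures close to its stated size: tin 60.5 x 88.4 mm, box 162 x 123 mm. I'll plan the first move over the tin.

```bash
cat >> h.py <<'E'
import json
def pose():
    s=read_state(); q=s['eef_rot']; 
    from scipy.spatial.transform import Rotation as Ro
    R=Ro.from_quat(q).as_matrix(); return s,np.array(s['ee_pos']),R
def plan(target,n,yaw=None,p=None,R=None,dec=3,via=None):
    """straight line in n rows to TCP target; yaw=jaw axis heading (deg, mod 180)"""
    s,p0,R0=pose(); p=p0 if p is None else p; R=R0 if R is None else R
    rows=[]; p=p.copy(); R=R.copy()
    yw=np.degrees(np.arctan2(R[1,1],R[0,1]))
    d=0 if yaw is None else (yaw-yw+90)%180-90
    for k in range(n):
        goal=p+(np.asarray(target)-p)/(n-k)
        l=np.round(R.T@(goal-p),dec); sp=np.round(-(d)/(n-k),1)
        rows.append([float(v) for v in l]+[float(sp)]); p=p+R@l; d+=sp
        R=R@cv2.Rodrigues(np.array([0,0,np.radians(sp)]))[0]
    for x in rows: print(x)
    return p,R
def st():
    s,p,R=pose(); print('t',s['time'],'p',np.round(p,4),'yaw',round(np.degrees(np.arctan2(R[1,1],R[0,1])),2),'zax',np.round(R[:,2],4),'w',round(s['width'],4),'f',np.round(s['ft_force'],2))
E
python3 - <<'E'
from h import *
st()
p,R=plan([.50,.12,.2],8,63.4-28)
print();plan([.4727,-.4488,.12],12,-6.7,p,R)
E
```

```text
t 0.15 p [0.2794 0.5587 0.2219] yaw 63.43 zax [-4.e-04 -9.e-04 -1.e+00] w 0.0868 f [ 0.36 -0.42  0.06]
[-0.049, -0.037, 0.003, 3.5]
[-0.051, -0.034, 0.003, 3.5]
[-0.053, -0.03, 0.003, 3.5]
[-0.055, -0.027, 0.003, 3.5]
[-0.057, -0.024, 0.003, 3.5]
[-0.058, -0.02, 0.002, 3.5]
[-0.059, -0.017, 0.003, 3.5]
[-0.06, -0.012, 0.002, 3.5]

[-0.037, -0.029, 0.007, 3.5]
[-0.039, -0.027, 0.007, 3.5]
[-0.041, -0.025, 0.007, 3.5]
[-0.042, -0.022, 0.007, 3.5]
[-0.043, -0.019, 0.007, 3.5]
[-0.044, -0.017, 0.007, 3.5]
[-0.046, -0.014, 0.006, 3.5]
[-0.046, -0.011, 0.007, 3.5]
[-0.047, -0.008, 0.006, 3.5]
[-0.047, -0.006, 0.007, 3.5]
[-0.048, -0.003, 0.006, 3.6]
[-0.047, 0.001, 0.007, 3.5]
```

Emit:
arm_command(increments=[{"gripper": 100, "dx": -0.049, "dy": -0.037, "dz": 0.003, "spin": 3.5}, {"gripper": 100, "dx": -0.051, "dy": -0.034, "dz": 0.003, "spin": 3.5}, {"gripper": 100, "dx": -0.053, "dy": -0.03, "dz": 0.003, "spin": 3.5}, {"gripper": 100, "dx": -0.055, "dy": -0.027, "dz": 0.003, "spin": 3.5}, {"gripper": 100, "dx": -0.057, "dy": -0.024, "dz": 0.003, "spin": 3.5}, {"gripper": 100, "dx": -0.058, "dy": -0.02, "dz": 0.002, "spin": 3.5}, {"gripper": 100, "dx": -0.059, "dy": -0.017, "dz": 0.003, "spin": 3.5}, {"gripper": 100, "dx": -0.06, "dy": -0.012, "dz": 0.002, "spin": 3.5}])

```text
time: 1.15
ee_pos: [0.5006, 0.1189, 0.2005]
eef_rot: [0.459, 0.888, 0.0, -0.0]
ft_force: [1.0, 0.9, -0.0]
width: 0.0869
```

```bash
python3 - <<'E'
from h import *
st()
plan([.4727,-.4488,.1],16,-6.7)
E
```

```text
t 1.15 p [0.5006 0.1189 0.2005] yaw 35.32 zax [ 2.e-04  4.e-04 -1.e+00] w 0.0869 f [ 0.97  0.89 -0.01]
[-0.028, -0.022, 0.006, 2.6]
[-0.029, -0.021, 0.006, 2.6]
[-0.03, -0.019, 0.006, 2.6]
[-0.031, -0.018, 0.006, 2.6]
[-0.031, -0.017, 0.006, 2.6]
[-0.032, -0.015, 0.006, 2.6]
[-0.033, -0.014, 0.006, 2.6]
[-0.033, -0.012, 0.006, 2.6]
[-0.034, -0.011, 0.007, 2.7]
[-0.034, -0.009, 0.006, 2.6]
[-0.035, -0.007, 0.007, 2.7]
[-0.035, -0.006, 0.006, 2.6]
[-0.035, -0.004, 0.007, 2.7]
[-0.035, -0.002, 0.006, 2.6]
[-0.036, -0.001, 0.007, 2.7]
[-0.036, 0.001, 0.006, 2.6]
```

Emit:
arm_command(increments=[{"gripper": 100, "dx": -0.028, "dy": -0.022, "dz": 0.006, "spin": 2.6}, {"gripper": 100, "dx": -0.029, "dy": -0.021, "dz": 0.006, "spin": 2.6}, {"gripper": 100, "dx": -0.03, "dy": -0.019, "dz": 0.006, "spin": 2.6}, {"gripper": 100, "dx": -0.031, "dy": -0.018, "dz": 0.006, "spin": 2.6}, {"gripper": 100, "dx": -0.031, "dy": -0.017, "dz": 0.006, "spin": 2.6}, {"gripper": 100, "dx": -0.032, "dy": -0.015, "dz": 0.006, "spin": 2.6}, {"gripper": 100, "dx": -0.033, "dy": -0.014, "dz": 0.006, "spin": 2.6}, {"gripper": 100, "dx": -0.033, "dy": -0.012, "dz": 0.006, "spin": 2.6}])

```text
time: 2.15
ee_pos: [0.4854, -0.1638, 0.1521]
eef_rot: [0.612, 0.791, 0.0, -0.0]
ft_force: [0.3, 0.3, 0.2]
width: 0.087
```

Emit:
arm_command(increments=[{"gripper": 100, "dx": -0.034, "dy": -0.011, "dz": 0.007, "spin": 2.7}, {"gripper": 100, "dx": -0.034, "dy": -0.009, "dz": 0.006, "spin": 2.6}, {"gripper": 100, "dx": -0.035, "dy": -0.007, "dz": 0.007, "spin": 2.7}, {"gripper": 100, "dx": -0.035, "dy": -0.006, "dz": 0.006, "spin": 2.6}, {"gripper": 100, "dx": -0.035, "dy": -0.004, "dz": 0.007, "spin": 2.7}, {"gripper": 100, "dx": -0.035, "dy": -0.002, "dz": 0.006, "spin": 2.6}, {"gripper": 100, "dx": -0.036, "dy": -0.001, "dz": 0.007, "spin": 2.7}, {"gripper": 100, "dx": -0.036, "dy": 0.001, "dz": 0.006, "spin": 2.6}])

```text
time: 3.15
ee_pos: [0.4728, -0.4476, 0.0998]
eef_rot: [0.747, 0.665, 0.0, -0.001]
ft_force: [1.4, 0.5, 0.8]
width: 0.0873
```

```bash
python3 - <<'E'
from h import *
st()
cv2.imwrite('pics/w1.png',cams.camera('wrist')[:,:,::-1])
plan([.4727,-.4488,.006],6,-6.7)
E
```

```text
t 3.15 p [ 0.4728 -0.4476  0.0998] yaw -6.62 zax [-1.0e-04  1.4e-03 -1.0e+00] w 0.0873 f [1.41 0.5  0.78]
[0.001, 0.0, 0.016, -0.0]
[0.001, 0.0, 0.015, -0.1]
[0.0, 0.001, 0.016, -0.0]
[0.001, 0.0, 0.015, -0.1]
[0.0, 0.001, 0.016, -0.0]
[0.001, 0.0, 0.015, -0.1]
```

View pics/w1.png

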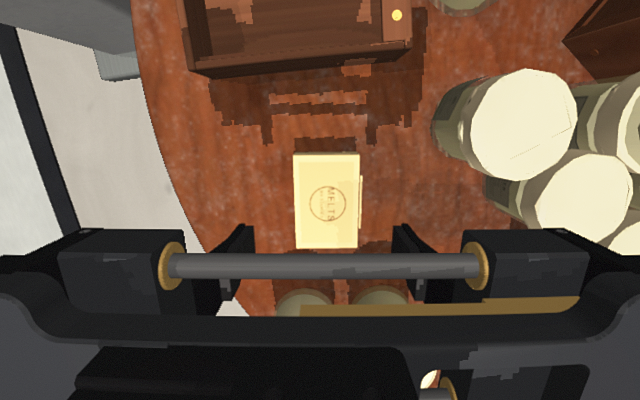

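The wrist view shows the tin at (326,200), square to the jaws and centred between the fingers (columns 254 and 395). I'll go down and grip it.

Emit:
arm_command(increments=[{"gripper": 100, "dx": 0.001, "dy": 0, "dz": 0.018, "spin": 0}, {"gripper": 100, "dx": 0, "dy": 0, "dz": 0.018, "spin": 0}, {"gripper": 100, "dx": 0, "dy": 0, "dz": 0.018, "spin": 0}, {"gripper": 100, "dx": 0, "dy": 0, "dz": 0.018, "spin": 0}, {"gripper": 100, "dx": 0, "dy": 0, "dz": 0.015, "spin": 0}, {"gripper": 100, "dx": 0, "dy": 0, "dz": 0.006, "spin": 0}, {"gripper": 30, "dx": 0, "dy": 0, "dz": 0, "spin": 0}, {"gripper": 30, "dx": 0, "dy": 0, "dz": 0, "spin": 0}], grip_force=25)

```text
time: 4.2
ee_pos: [0.4734, -0.4468, 0.0081]
eef_rot: [0.747, 0.665, 0.0, 0.0]
ft_force: [0.6, -0.3, -0.0]
width: 0.0742
```

Emit:
arm_command(increments=[{"gripper": 30}, {"gripper": 30}, {"gripper": 30}, {"gripper": 30, "dz": -0.015}, {"gripper": 30, "dz": -0.025}, {"gripper": 30, "dz": -0.03}, {"gripper": 30, "dz": -0.03}, {"gripper": 30}])

```text
validation failed for argument at $.in...
```

```bash
python3 - <<'E'
from h import *
st()
cv2.imwrite('pics/w2.png',cams.camera('wrist')[:,:,::-1])
cb=np.array([.4667,-.270]);a=-.027
ct=cb-0.012*np.array([np.cos(a),np.sin(a)]); print(ct)
plan([*ct,.11],8,np.degrees(a))
E
```

```text
t 4.2 p [ 0.4734 -0.4468  0.0081] yaw -6.58 zax [ 8.e-04 -6.e-04 -1.e+00] w 0.0742 f [ 0.56 -0.3  -0.04]
[ 0.45470437 -0.26967604]
[0.022, -0.005, -0.013, -0.6]
[0.022, -0.005, -0.013, -0.6]
[0.022, -0.004, -0.013, -0.6]
[0.022, -0.004, -0.013, -0.6]
[0.022, -0.004, -0.012, -0.7]
[0.022, -0.004, -0.013, -0.6]
[0.021, -0.003, -0.012, -0.7]
[0.022, -0.003, -0.013, -0.6]
```

View pics/w2.png

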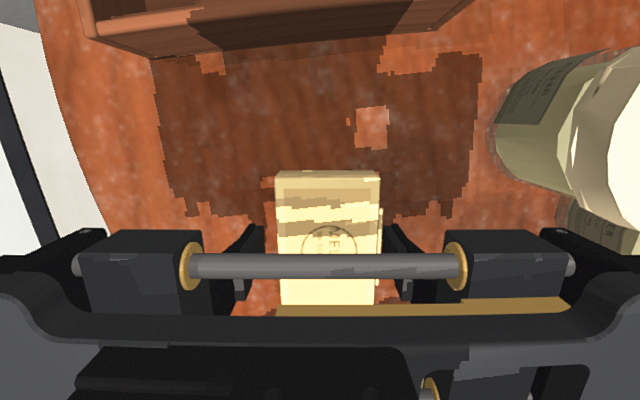

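All row fields are needed, so I'll send full rows. The wrist view shows the tin between the closing fingers, columns 275–380.

Emit:
arm_command(increments=[{"gripper": 30, "dx": 0, "dy": 0, "dz": 0, "spin": 0}, {"gripper": 30, "dx": 0, "dy": 0, "dz": 0, "spin": 0}, {"gripper": 30, "dx": 0, "dy": 0, "dz": 0, "spin": 0}, {"gripper": 30, "dx": 0, "dy": 0, "dz": 0, "spin": 0}, {"gripper": 30, "dx": 0, "dy": 0, "dz": -0.02, "spin": 0}, {"gripper": 30, "dx": 0, "dy": 0, "dz": -0.03, "spin": 0}, {"gripper": 30, "dx": 0, "dy": 0, "dz": -0.03, "spin": 0}, {"gripper": 30, "dx": 0, "dy": 0, "dz": -0.02, "spin": 0}])

```text
time: 5.25
ee_pos: [0.4731, -0.4468, 0.1096]
eef_rot: [0.747, 0.665, 0.0, 0.001]
ft_force: [1.0, -0.6, -1.1]
width: 0.0579
```

```bash
python3 - <<'E'
from h import *
st()
cv2.imwrite('pics/w3.png',cams.camera('wrist')[:,:,::-1])
plan([.4547,-.2697,.1],8,-1.5)
E
```

```text
t 5.25 p [ 0.4731 -0.4468  0.1096] yaw -6.6 zax [ 9.e-04 -7.e-04 -1.e+00] w 0.0579 f [ 0.99 -0.56 -1.13]
[0.022, -0.005, 0.001, -0.6]
[0.022, -0.005, 0.001, -0.6]
[0.022, -0.004, 0.002, -0.6]
[0.022, -0.004, 0.001, -0.7]
[0.022, -0.004, 0.002, -0.6]
[0.022, -0.004, 0.001, -0.7]
[0.022, -0.004, 0.002, -0.6]
[0.022, -0.003, 0.001, -0.7]
```

View pics/w3.png

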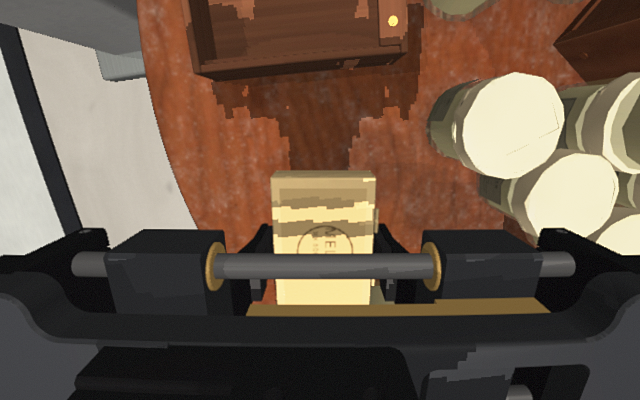

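The tin is held: width 57.9 mm, with a 1.1 N load. Next I'll carry it over the box.

Emit:
arm_command(increments=[{"gripper": 30, "dx": 0.022, "dy": -0.005, "dz": 0.001, "spin": -0.6}, {"gripper": 30, "dx": 0.022, "dy": -0.005, "dz": 0.001, "spin": -0.6}, {"gripper": 30, "dx": 0.023, "dy": -0.004, "dz": 0.001, "spin": -0.6}, {"gripper": 30, "dx": 0.023, "dy": -0.004, "dz": 0.001, "spin": -0.7}, {"gripper": 30, "dx": 0.022, "dy": -0.004, "dz": 0.001, "spin": -0.6}, {"gripper": 30, "dx": 0.022, "dy": -0.004, "dz": 0.001, "spin": -0.7}, {"gripper": 30, "dx": 0.022, "dy": -0.004, "dz": 0.001, "spin": -0.6}, {"gripper": 30, "dx": 0.022, "dy": -0.003, "dz": 0.001, "spin": -0.7}])

```text
time: 6.3
ee_pos: [0.4534, -0.2655, 0.0991]
eef_rot: [0.716, 0.698, -0.0, -0.0]
ft_force: [0.2, -0.0, -1.6]
width: 0.0588
```

```bash
python3 - <<'E'
from h import *
st()
cv2.imwrite('pics/w4.png',cams.camera('wrist')[:,:,::-1])
t=cams.camera('top')[:,:,::-1]
cv2.imwrite('pics/t4.png',cv2.resize(t[160:270,280:420],None,fx=5,fy=5,interpolation=cv2.INTER_CUBIC))
plan([.4547,-.268,.012],6,-1.5)
E
```

```text
t 6.3 p [ 0.4534 -0.2655  0.0991] yaw -1.46 zax [-9.e-04  4.e-04 -1.e+00] w 0.0588 f [ 0.23 -0.01 -1.64]
[-0.001, 0.0, 0.014, 0.0]
[-0.001, 0.0, 0.015, 0.0]
[-0.001, 0.0, 0.014, 0.0]
[-0.0, 0.0, 0.015, 0.1]
[-0.001, 0.001, 0.014, 0.0]
[-0.0, 0.0, 0.015, 0.1]
```

View pics/w4.png

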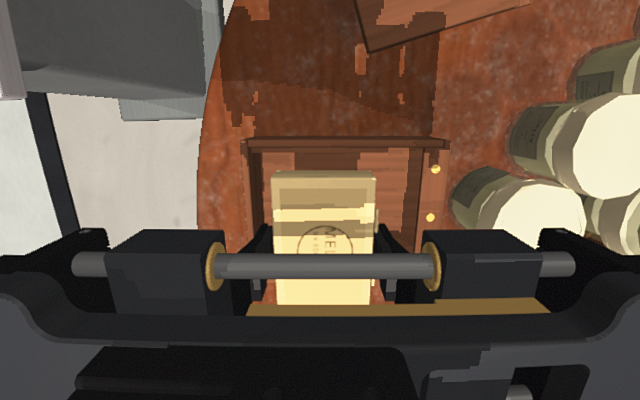

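View pics/t4.png

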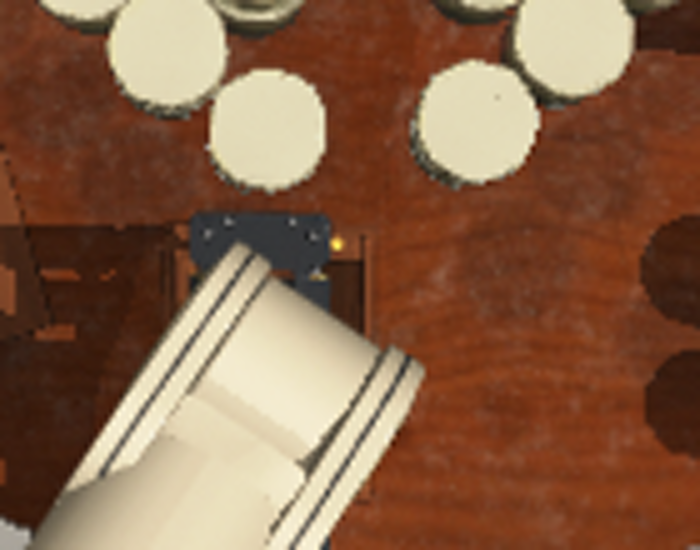

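The tin is centred in the box opening in the wrist view, and the gripper is clear of the jars in the top view. Now I'll lower it.

Emit:
arm_command(increments=[{"gripper": 30, "dx": -0.002, "dy": 0.001, "dz": 0.01, "spin": 0}, {"gripper": 30, "dx": 0, "dy": 0, "dz": 0.015, "spin": 0}, {"gripper": 30, "dx": 0, "dy": 0, "dz": 0.02, "spin": 0}, {"gripper": 30, "dx": 0, "dy": 0, "dz": 0.015, "spin": 0}, {"gripper": 30, "dx": 0, "dy": 0, "dz": 0.014, "spin": 0}, {"gripper": 30, "dx": 0, "dy": 0, "dz": 0.008, "spin": 0}, {"gripper": 30, "dx": 0, "dy": 0, "dz": 0.003, "spin": 0}, {"gripper": 30, "dx": 0, "dy": 0, "dz": 0, "spin": 0}])

```text
time: 7.4
ee_pos: [0.4551, -0.2685, 0.0147]
eef_rot: [0.716, 0.698, 0.0, 0.0]
ft_force: [0.8, 0.1, -1.2]
width: 0.0585
```

```bash
python3 - <<'E'
from h import *
st()
E
```

```text
t 7.4 p [ 0.4551 -0.2685  0.0147] yaw -1.48 zax [ 3.e-04 -0.e+00 -1.e+00] w 0.0585 f [ 0.83  0.09 -1.23]
```

Emit:
arm_command(increments=[{"gripper": 30, "dx": 0, "dy": 0, "dz": 0.001, "spin": 0}, {"gripper": 30, "dx": 0, "dy": 0, "dz": 0.001, "spin": 0}, {"gripper": 30, "dx": 0, "dy": 0, "dz": 0, "spin": 0}, {"gripper": 85, "dx": 0, "dy": 0, "dz": 0, "spin": 0}, {"gripper": 85, "dx": 0, "dy": 0, "dz": 0, "spin": 0}, {"gripper": 85, "dx": 0, "dy": 0, "dz": 0, "spin": 0}, {"gripper": 85, "dx": 0, "dy": 0, "dz": 0, "spin": 0}, {"gripper": 85, "dx": 0, "dy": 0, "dz": -0.005, "spin": 0}])

```text
time: 8.4
ee_pos: [0.4547, -0.2683, 0.0174]
eef_rot: [0.716, 0.698, -0.0, -0.0]
ft_force: [1.3, -0.4, -1.2]
width: 0.0739
```

```bash
python3 - <<'E'
from h import *
st()
p,R=plan([.4551,-.2685,.13],4)
print()
plan([.5345,-.076,.11],12,-74,p,R)
E
```

```text
t 8.4 p [ 0.4547 -0.2683  0.0174] yaw -1.47 zax [-7.e-04  2.e-04 -1.e+00] w 0.0739 f [ 1.25 -0.38 -1.19]
[-0.0, 0.0, -0.028, 0.0]
[-0.0, 0.0, -0.028, -0.0]
[-0.0, 0.0, -0.028, -0.0]
[-0.0, 0.0, -0.029, -0.0]

[0.016, 0.006, 0.002, 6.0]
[0.017, 0.005, 0.002, 6.0]
[0.017, 0.003, 0.002, 6.1]
[0.017, 0.001, 0.002, 6.0]
[0.017, -0.001, 0.002, 6.1]
[0.017, -0.003, 0.001, 6.0]
[0.017, -0.005, 0.002, 6.1]
[0.016, -0.006, 0.001, 6.0]
[0.016, -0.008, 0.002, 6.1]
[0.014, -0.01, 0.001, 6.0]
[0.014, -0.011, 0.002, 6.1]
[0.012, -0.012, 0.001, 6.0]
```

Emit:
arm_command(increments=[{"gripper": 85, "dx": 0, "dy": 0, "dz": -0.01, "spin": 0}, {"gripper": 85, "dx": 0, "dy": 0, "dz": -0.03, "spin": 0}, {"gripper": 85, "dx": 0, "dy": 0, "dz": -0.035, "spin": 0}, {"gripper": 100, "dx": 0, "dy": 0, "dz": -0.038, "spin": 0}, {"gripper": 100, "dx": 0.016, "dy": 0.006, "dz": 0.002, "spin": 6}, {"gripper": 100, "dx": 0.017, "dy": 0.005, "dz": 0.002, "spin": 6}, {"gripper": 100, "dx": 0.017, "dy": 0.003, "dz": 0.002, "spin": 6.1}, {"gripper": 100, "dx": 0.017, "dy": 0.001, "dz": 0.002, "spin": 6}])

```text
time: 9.4
ee_pos: [0.4823, -0.2044, 0.1232]
eef_rot: [0.847, 0.532, 0.0, 0.0]
ft_force: [0.7, 0.2, 0.2]
width: 0.0868
```

Emit:
arm_command(increments=[{"gripper": 100, "dx": 0.017, "dy": -0.001, "dz": 0.002, "spin": 6.1}, {"gripper": 100, "dx": 0.017, "dy": -0.003, "dz": 0.001, "spin": 6}, {"gripper": 100, "dx": 0.017, "dy": -0.005, "dz": 0.002, "spin": 6.1}, {"gripper": 100, "dx": 0.016, "dy": -0.006, "dz": 0.001, "spin": 6}, {"gripper": 100, "dx": 0.016, "dy": -0.008, "dz": 0.002, "spin": 6.1}, {"gripper": 100, "dx": 0.014, "dy": -0.01, "dz": 0.001, "spin": 6}, {"gripper": 100, "dx": 0.014, "dy": -0.011, "dz": 0.002, "spin": 6.1}, {"gripper": 100, "dx": 0.012, "dy": -0.012, "dz": 0.001, "spin": 6}])

```text
time: 10.4
ee_pos: [0.5351, -0.0758, 0.1112]
eef_rot: [0.99, 0.138, 0.0, -0.0]
ft_force: [-0.4, 0.0, 1.1]
width: 0.087
```

```bash
python3 - <<'E'
from h import *
st()
print(read_state()['joint_positions'])
cv2.imwrite('pics/w5.png',cams.camera('wrist')[:,:,::-1])
cv2.imwrite('pics/s5.png',cams.camera('scene')[:,:,::-1])
t=cams.camera('top')[:,:,::-1]
cv2.imwrite('pics/t5.png',cv2.resize(t[160:270,230:370],None,fx=5,fy=5,interpolation=cv2.INTER_CUBIC))
plan([.5345,-.076,.021],7,-74)
c=cam('wrist')
print(proj(c,[.5345,-.076,.047]))
a=.28
for y in(-.028,.028): print(proj(c,[.5345-y*np.sin(a),-.076+y*np.cos(a),.047]))
E
```

```text
t 10.4 p [ 0.5351 -0.0758  0.1112] yaw -74.17 zax [ 6.e-04  4.e-04 -1.e+00] w 0.087 f [-0.43  0.01  1.13]
[-0.63549134  0.30207135  0.80950242  1.85682522 -0.24649923  1.08527892
 -1.02696186]
[-0.0, 0.0, 0.013, 0.0]
[-0.0, 0.0, 0.013, 0.0]
[-0.0, 0.0, 0.013, 0.0]
[-0.0, 0.0, 0.013, 0.1]
[-0.0, 0.0, 0.013, 0.0]
[-0.0, 0.0, 0.012, 0.1]
[-0.001, 0.0, 0.013, 0.0]
[320.19886202 209.20952794]
[352.97045979 209.31321106]
[287.42593444 209.09045009]
```

View pics/w5.png

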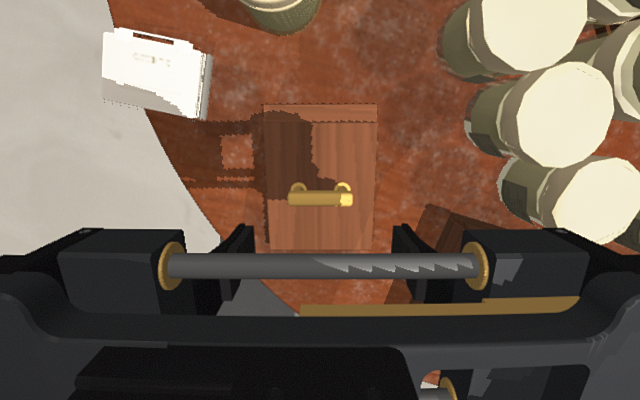

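View pics/t5.png

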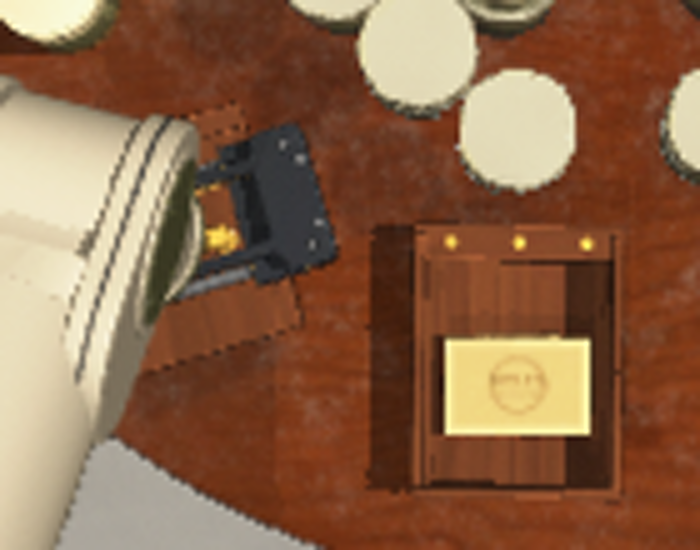

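View pics/s5.png

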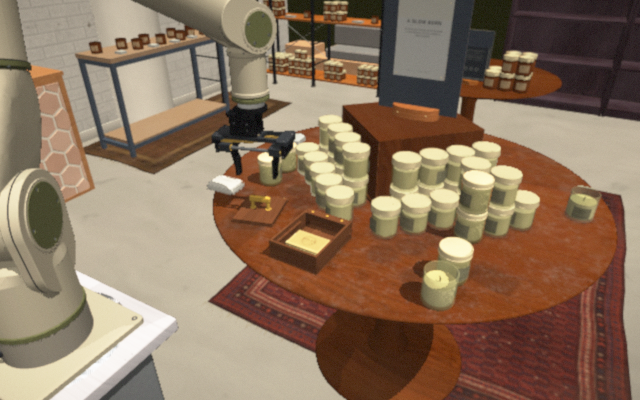

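The tin lies flat in the box, square, in all three views. In the wrist view the bar is at about (320,198), where I predicted (320,209), so I'll check how far off that is along x.

```bash
python3 - <<'E'
from h import *
w=cv2.imread('pics/w5.png')
cv2.imwrite('pics/w5z.png',cv2.resize(w[90:260,250:390],None,fx=5,fy=5,interpolation=cv2.INTER_CUBIC)[:600*2])
cv2.imwrite('pics/w5z.png',cv2.resize(w[170:250,250:390],None,fx=5,fy=5,interpolation=cv2.INTER_CUBIC))
c=cam('wrist'); print('cam pos',-c[2].T@c[3],'fwd',c[2][2])
a=.28
def L(x,y,z): return [.5345+(x+.008)*np.cos(a)-y*np.sin(a),-.076+(x+.008)*np.sin(a)+y*np.cos(a),z]
for q in [(72,53,0.005),(72,-53,0.005),(56,0,.012),(-72,53,.012),(-72,-53,.012),(-2,0,.047),(-14,0,.047),(-14,0,.033),(-8,21,.012)]: print(q,proj(c,L(q[0]/1e3,q[1]/1e3,q[2])).round(1))
E
```

```text
cam pos [ 0.60722137 -0.05710189  0.27312568] fwd [-0.25908479 -0.07594081 -0.96286451]
(72, 53, 0.005) [263.5 112.6]
(72, -53, 0.005) [377.9 113. ]
(56, 0, 0.012) [320.6 130.6]
(-72, 53, 0.012) [269.5 256.8]
(-72, -53, 0.012) [371.4 257.2]
(-2, 0, 0.047) [320.2 202.5]
(-14, 0, 0.047) [320.2 215.8]
(-14, 0, 0.033) [320.3 210.6]
(-8, 21, 0.012) [299.  197.8]
```

View pics/w5z.png

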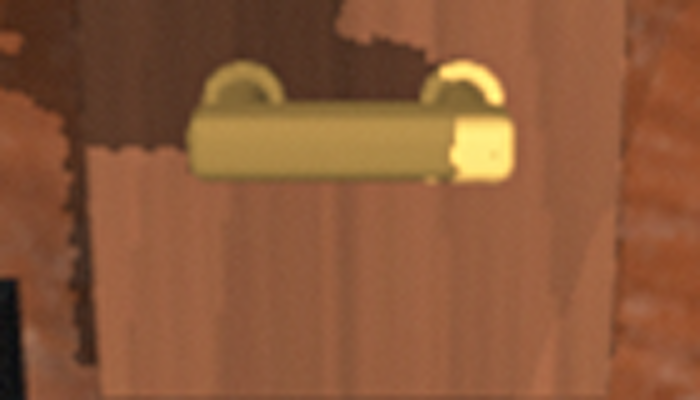

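```bash
python3 - <<'E'
from h import *
from scipy.spatial.transform import Rotation as Ro
np.set_printoptions(precision=4,suppress=True)
c=cam('wrist'); s,p,R=pose()
o=-c[2].T@c[3]; rel_o=R.T@(o-p); rel_R=c[2]@R  # world->cam R = rel_R @ Rt^T
print(rel_o, 'optical in tool',rel_R[2])
def camat(p,yaw):
    y=np.radians(yaw); Rt=np.array([[-np.sin(y),np.cos(y),0],[np.cos(y),np.sin(y),0],[0,0,-1.]])
    # tool y=(cos,sin), z=-1, x = y cross z
    Rt[:,0]=np.cross([np.cos(y),np.sin(y),0],[0,0,-1]); 
    Rc=rel_R@Rt.T; oo=np.array(p)+Rt@rel_o; return c[0],c[1],Rc,-Rc@oo
w4=camat([.4534,-.2655,.0991],-1.46)
for q in [(436,169),(430,217)]: print('w4 stud',onz(w4,q,.048))
w1=camat([.4728,-.4476,.0998],-6.62)
for q in [(293,154),(359,153),(358,247),(297,248)]: print('w1 tin',onz(w1,q,.022))
print('bar', [onz(c,(320,v),.047) for v in(192,206)])
E
```

```text
[ 0.0746  0.0022 -0.1622] optical in tool [-0.2702  0.0005  0.9628]
w4 stud [ 0.5448 -0.2311  0.048 ]
w4 stud [ 0.5432 -0.2708  0.048 ]
w1 tin [ 0.4548 -0.4004  0.022 ]
w1 tin [ 0.5112 -0.4061  0.022 ]
w1 tin [ 0.5032 -0.4941  0.022 ]
w1 tin [ 0.4458 -0.4885  0.022 ]
bar [array([ 0.5491, -0.0716,  0.047 ]), array([ 0.5372, -0.075 ,  0.047 ])]
```

```bash
python3 - <<'E'
from h import *
np.set_printoptions(precision=4,suppress=True)
c=cam('top'); s=cam('scene')
Z=lambda u,v:(230+(u+.5)/5-.5,160+(v+.5)/5-.5)
P=np.array([onz(c,Z(*q),.027) for q in [(444,338),(591,338),(589,437),(445,435)]]); print('tin top',P,P.mean(0))
P=np.array([onz(c,Z(*q),.027) for q in [(518,384)]]); print('logo',P)
im=cv2.imread('pics/s5.png')
cv2.imwrite('pics/s5z.png',cv2.resize(im[195:275,260:360],None,fx=6,fy=6,interpolation=cv2.INTER_CUBIC))
# project the true TCP / gripper in top & scene
st()
p=pose()[1]; print('tcp in scene',proj(s,p),'top',proj(c,p))
cv2.imwrite('pics/s5g.png',cv2.resize(im[120:230,200:310],None,fx=5,fy=5,interpolation=cv2.INTER_CUBIC))
R=pose()[2]
for sg in(-1,1):
    q=p+R@np.array([0,sg*.0435,0]); print('finger tip inner', (proj(s,q)-[200,120])*5)
E
```

```text
tin top [[ 0.4802 -0.2265  0.027 ]
 [ 0.479  -0.3149  0.027 ]
 [ 0.4198 -0.3127  0.027 ]
 [ 0.4221 -0.2264  0.027 ]] [ 0.4503 -0.2701  0.027 ]
logo [[ 0.452  -0.2706  0.027 ]]
t 10.55 p [ 0.535  -0.0758  0.1109] yaw -73.79 zax [ 0.0003 -0.     -1.    ] w 0.0871 f [-0.2  -0.93 -0.8 ]
tcp in scene [257.9189 175.8916] top [264.4969 208.4055]
finger tip inner [208.1852 270.8999]
finger tip inner [372.2455 288.1473]
```

View pics/s5z.png

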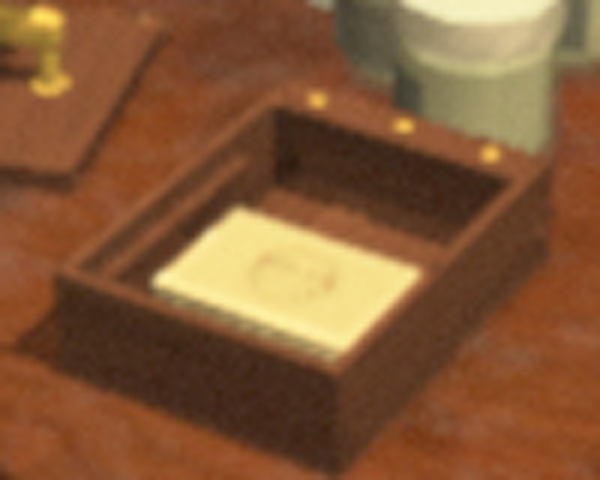

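View pics/s5g.png

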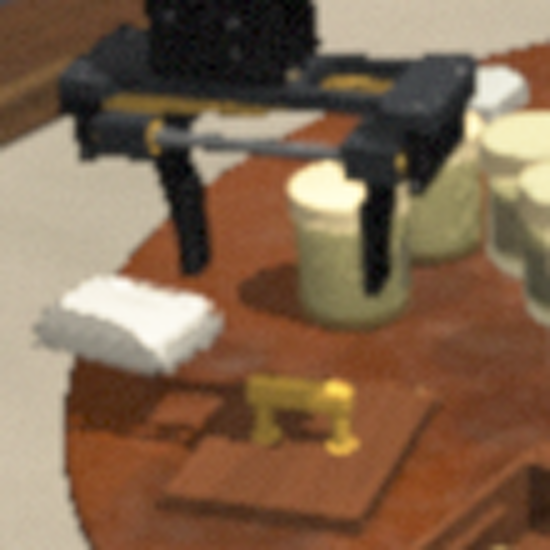

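The tin went down at TCP x 0.455, but the top camera reads 0.451. So the top camera reads about 3.5 mm low in x, and the wrist camera about as much high. I'll take the pull at about (0.5395, -0.0735). The tool can't be tilted, so I'll grip the bar by its two ends along y. That lets the lid pivot about the bar, and contact with the box can tilt it.

Emit:
arm_command(increments=[{"gripper": 100, "dx": 0.005, "dy": -0.001, "dz": 0.01, "spin": 0.2}, {"gripper": 100, "dx": 0, "dy": 0, "dz": 0.018, "spin": 0}, {"gripper": 100, "dx": 0, "dy": 0, "dz": 0.022, "spin": 0}, {"gripper": 100, "dx": 0, "dy": 0, "dz": 0.02, "spin": 0}, {"gripper": 100, "dx": 0, "dy": 0, "dz": 0.014, "spin": 0}, {"gripper": 100, "dx": 0, "dy": 0, "dz": 0.006, "spin": 0}, {"gripper": 100, "dx": 0, "dy": 0, "dz": 0, "spin": 0}, {"gripper": 50, "dx": 0, "dy": 0, "dz": 0, "spin": 0}], grip_force=15)

```text
time: 11.55
ee_pos: [0.5398, -0.074, 0.0211]
eef_rot: [0.99, 0.138, 0.001, -0.0]
ft_force: [0.1, 0.5, 0.9]
width: 0.0822
```

Emit:
arm_command(increments=[{"gripper": 50, "dx": 0, "dy": 0, "dz": 0, "spin": 0}, {"gripper": 50, "dx": 0, "dy": 0, "dz": 0, "spin": 0}, {"gripper": 50, "dx": 0, "dy": 0, "dz": 0, "spin": 0}, {"gripper": 50, "dx": 0, "dy": 0, "dz": 0, "spin": 0}, {"gripper": 50, "dx": 0, "dy": 0, "dz": 0, "spin": 0}, {"gripper": 50, "dx": 0, "dy": 0, "dz": 0, "spin": 0}, {"gripper": 50, "dx": 0, "dy": 0, "dz": 0, "spin": 0}, {"gripper": 50, "dx": 0, "dy": 0, "dz": 0, "spin": 0}])

```text
time: 12.55
ee_pos: [0.5394, -0.0737, 0.0207]
eef_rot: [0.99, 0.138, 0.0, -0.0]
ft_force: [-2.4, 2.4, 5.9]
width: 0.0558
```

```bash
python3 - <<'E'
from h import *
st()
cv2.imwrite('pics/w6.png',cams.camera('wrist')[:,:,::-1])
E
```

```text
t 12.55 p [ 0.5394 -0.0737  0.0207] yaw -74.16 zax [ 0.e+00  6.e-04 -1.e+00] w 0.0558 f [-2.41  2.43  5.92]
```

View pics/w6.png

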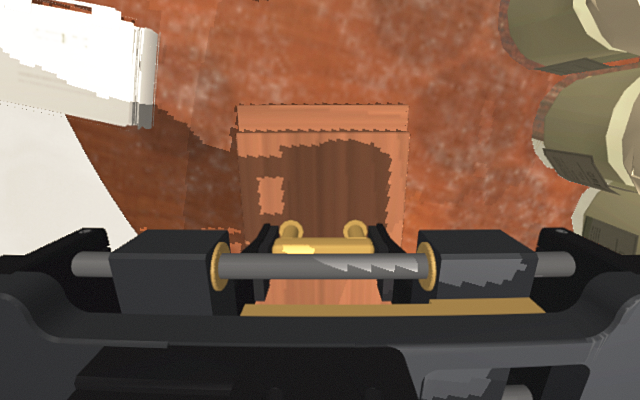

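The bar is gripped at its ends, with an opening of 55.8 mm. I'll lift the lid and check that it stays level.

Emit:
arm_command(increments=[{"gripper": 50, "dx": 0, "dy": 0, "dz": 0, "spin": 0}, {"gripper": 50, "dx": 0, "dy": 0, "dz": -0.006, "spin": 0}, {"gripper": 50, "dx": 0, "dy": 0, "dz": -0.012, "spin": 0}, {"gripper": 50, "dx": 0, "dy": 0, "dz": -0.02, "spin": 0}, {"gripper": 50, "dx": 0, "dy": 0, "dz": -0.025, "spin": 0}, {"gripper": 50, "dx": 0, "dy": 0, "dz": -0.025, "spin": 0}, {"gripper": 50, "dx": 0, "dy": 0, "dz": -0.012, "spin": 0}, {"gripper": 50, "dx": 0, "dy": 0, "dz": 0, "spin": 0}], grip_force=22)

```text
time: 13.6
ee_pos: [0.5399, -0.0739, 0.1215]
eef_rot: [0.99, 0.138, 0.001, -0.0]
ft_force: [0.2, 0.2, -1.7]
width: 0.0552
```

```bash
python3 - <<'E'
from h import *
st()
im=cams.camera('scene')[:,:,::-1]
cv2.imwrite('pics/s7.png',cv2.resize(im[120:280,190:370],None,fx=4,fy=4,interpolation=cv2.INTER_CUBIC))
cv2.imwrite('pics/w7.png',cams.camera('wrist')[:,:,::-1])
p,R=plan([.455,-.11,.12],5,-80)
print()
plan([.44,-.268,.115],11,-91.4,p,R)
E
```

```text
t 13.6 p [ 0.5399 -0.0739  0.1215] yaw -74.17 zax [ 1.9e-03  7.0e-04 -1.0e+00] w 0.0552 f [ 0.17  0.22 -1.73]
[-0.018, 0.002, 0.0, 1.2]
[-0.018, 0.003, 0.0, 1.2]
[-0.018, 0.003, 0.0, 1.1]
[-0.018, 0.004, 0.0, 1.2]
[-0.018, 0.004, 0.0, 1.1]

[-0.004, 0.014, 0.0, 1.0]
[-0.004, 0.014, 0.001, 1.0]
[-0.003, 0.014, 0.0, 1.0]
[-0.003, 0.014, 0.001, 1.1]
[-0.003, 0.014, 0.0, 1.0]
[-0.003, 0.014, 0.001, 1.1]
[-0.002, 0.014, 0.0, 1.0]
[-0.002, 0.014, 0.001, 1.1]
[-0.002, 0.014, 0.0, 1.0]
[-0.001, 0.015, 0.001, 1.1]
[-0.001, 0.014, 0.0, 1.0]
```

View pics/s7.png

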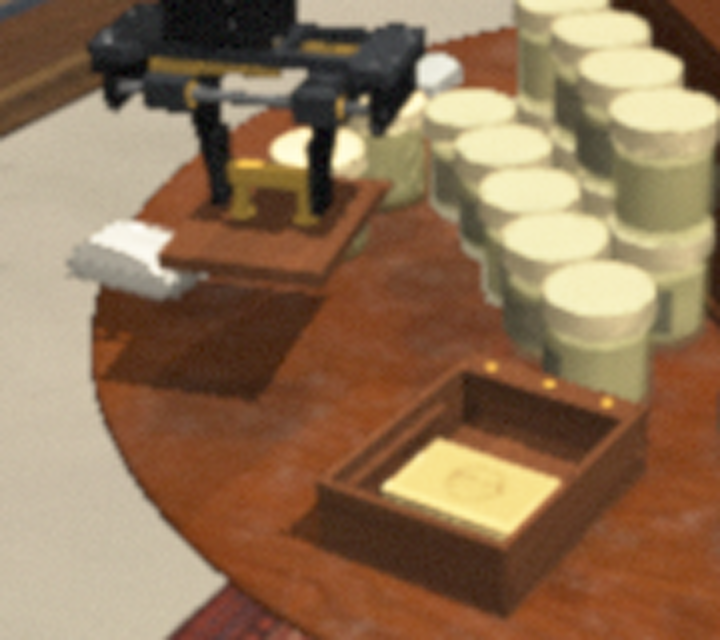

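View pics/w7.png

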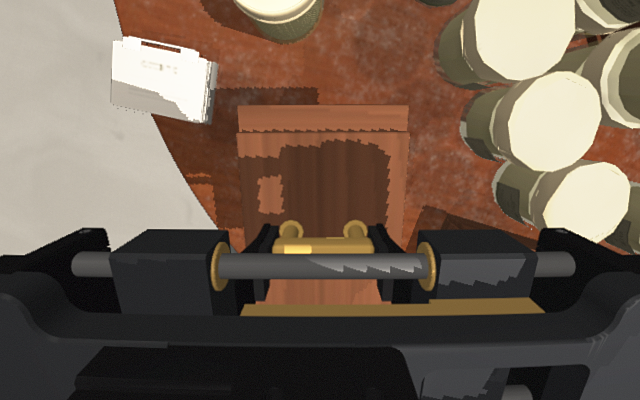

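The lid is lifted and level; the tongue edge still sits at row 104 in the wrist view. I'll carry it over the box.

Emit:
arm_command(increments=[{"gripper": 50, "dx": -0.018, "dy": 0.002, "dz": 0, "spin": 1.2}, {"gripper": 50, "dx": -0.018, "dy": 0.003, "dz": 0, "spin": 1.2}, {"gripper": 50, "dx": -0.018, "dy": 0.003, "dz": 0, "spin": 1.1}, {"gripper": 50, "dx": -0.018, "dy": 0.004, "dz": 0, "spin": 1.2}, {"gripper": 50, "dx": -0.018, "dy": 0.004, "dz": 0, "spin": 1.1}, {"gripper": 50, "dx": -0.004, "dy": 0.014, "dz": 0, "spin": 1}, {"gripper": 50, "dx": -0.004, "dy": 0.014, "dz": 0, "spin": 1}, {"gripper": 50, "dx": -0.003, "dy": 0.014, "dz": 0, "spin": 1}])

```text
time: 14.7
ee_pos: [0.4514, -0.155, 0.1204]
eef_rot: [0.998, 0.061, -0.0, 0.0]
ft_force: [-0.5, 0.1, -2.0]
width: 0.056
```

Emit:
arm_command(increments=[{"gripper": 50, "dx": -0.003, "dy": 0.014, "dz": 0.001, "spin": 1.1}, {"gripper": 50, "dx": -0.003, "dy": 0.014, "dz": 0.001, "spin": 1}, {"gripper": 50, "dx": -0.003, "dy": 0.014, "dz": 0.001, "spin": 1.1}, {"gripper": 50, "dx": -0.002, "dy": 0.014, "dz": 0.001, "spin": 1}, {"gripper": 50, "dx": -0.002, "dy": 0.014, "dz": 0.001, "spin": 1.1}, {"gripper": 50, "dx": -0.002, "dy": 0.014, "dz": 0.001, "spin": 1}, {"gripper": 50, "dx": -0.001, "dy": 0.015, "dz": 0.001, "spin": 1.1}, {"gripper": 50, "dx": -0.001, "dy": 0.014, "dz": 0.001, "spin": 1}])

```text
time: 15.7
ee_pos: [0.4407, -0.2687, 0.1124]
eef_rot: [1.0, -0.013, -0.0, -0.0]
ft_force: [0.8, 0.4, -2.2]
width: 0.0553
```

```bash
python3 - <<'E'
from h import *
st()
im=cams.camera('scene')[:,:,::-1]
cv2.imwrite('pics/s8.png',cv2.resize(im[150:290,240:400],None,fx=5,fy=5,interpolation=cv2.INTER_CUBIC)[:600])
cv2.imwrite('pics/w8.png',cams.camera('wrist')[:,:,::-1])
im=cams.camera('top')[:,:,::-1]
cv2.imwrite('pics/t8.png',cv2.resize(im[160:270,270:400],None,fx=5,fy=5,interpolation=cv2.INTER_CUBIC))
E
```

```text
t 15.7 p [ 0.4407 -0.2687  0.1124] yaw -91.44 zax [-1.e-04  0.e+00 -1.e+00] w 0.0553 f [ 0.77  0.35 -2.24]
```

View pics/s8.png

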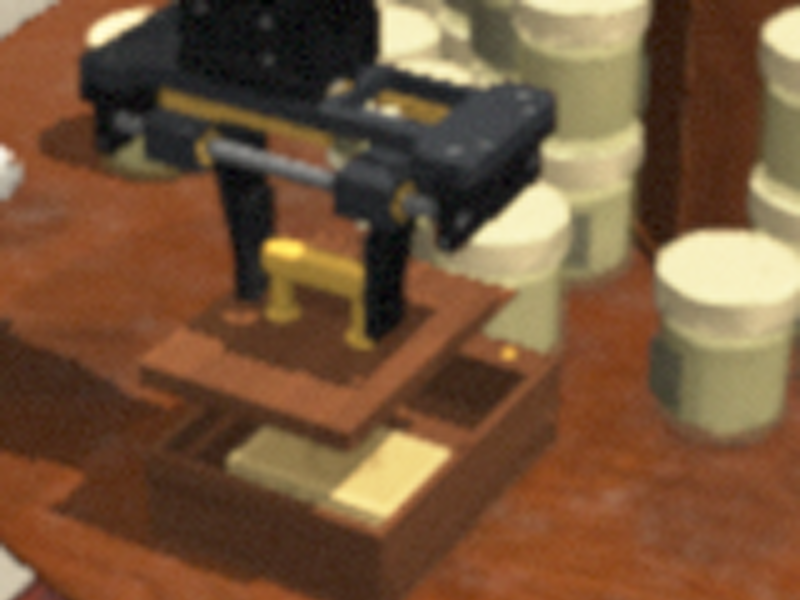

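View pics/w8.png

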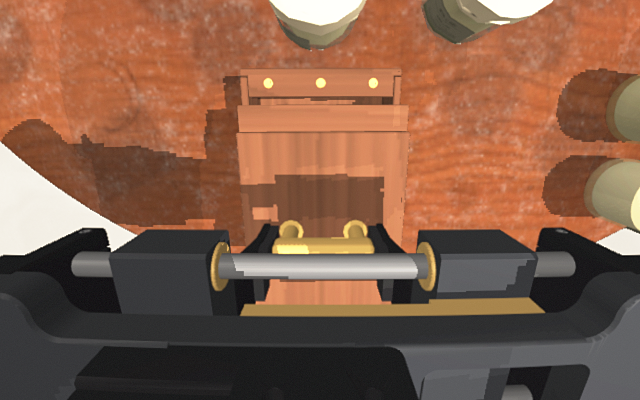

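View pics/t8.png

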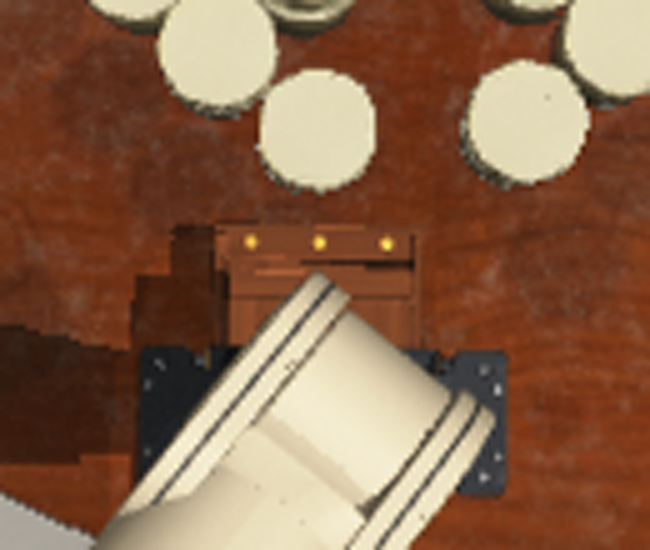

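```bash
python3 - <<'E'
from h import *
np.set_printoptions(precision=4,suppress=True)
im=cv2.imread('pics/w8.png')
cv2.imwrite('pics/w8z.png',cv2.resize(im[60:145,220:420],None,fx=4,fy=4,interpolation=cv2.INTER_CUBIC))
hsv=cv2.cvtColor(im,cv2.COLOR_BGR2HSV)
m=((im[...,1]>150)&(im[...,2]>180)&(im[...,0]<170)).astype(np.uint8); m[:75]=0;m[92:]=0;m[:,:255]=0;m[:,390:]=0
n,l,stt,cen=cv2.connectedComponentsWithStats(m); 
c=cam('wrist')
for i in range(1,n):
    if stt[i,4]>10: print(stt[i,4],cen[i],onz(c,cen[i],.048))
for q in [(238,105),(408,104)]: print('tongue',onz(c,q,.0967))
E
```

```text
37 [373.0811  82.7568] [ 0.5408 -0.3114  0.048 ]
45 [267.9111  82.8889] [ 0.5428 -0.2311  0.048 ]
41 [320.2439  82.561 ] [ 0.5419 -0.2711  0.048 ]
tongue [ 0.5248 -0.2207  0.0967]
tongue [ 0.5228 -0.3247  0.0967]
```

View pics/w8z.png

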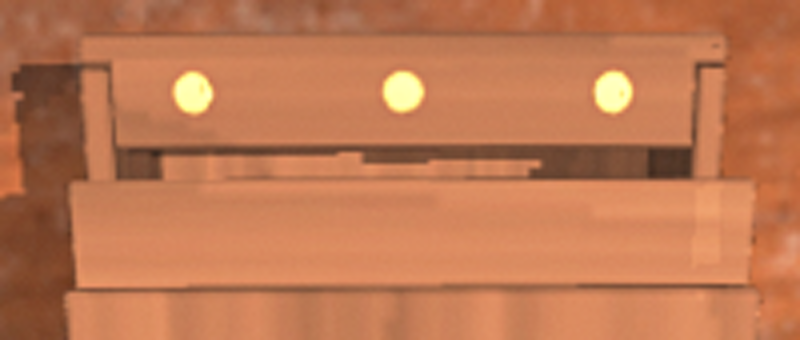

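```bash
python3 - <<'E'
from h import *
np.set_printoptions(precision=4,suppress=True)
im=cv2.imread('pics/t8.png')
cv2.imwrite('pics/t8z.png',cv2.resize(im[210:350,190:440],None,fx=3,fy=3,interpolation=cv2.INTER_CUBIC))
E
```

```text
(no output)
```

View pics/t8z.png

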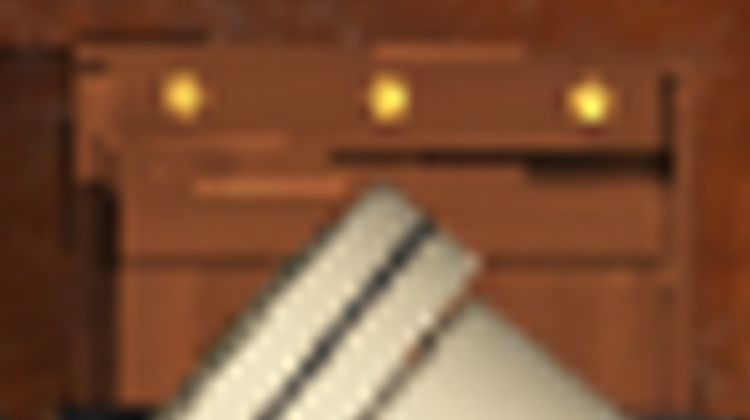

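```bash
python3 - <<'E'
from h import *
np.set_printoptions(precision=4,suppress=True)
c=cam('top')
T=lambda u,v:(270+((190+(u+.5)/3)+.5)/5-.5,160+((210+(v+.5)/3)+.5)/5-.5)
for q,z in [((118,268),.0985),((668,262),.0985),((183,95),.048),((390,98),.048),((592,102),.048),((660,180),.0967)]: print(q,onz(c,T(*q),z))
E
```

```text
(118, 268) [ 0.5019 -0.2199  0.0985]
(668, 262) [ 0.5016 -0.3245  0.0985]
(183, 95) [ 0.537 -0.232  0.048]
(390, 98) [ 0.5359 -0.2729  0.048 ]
(592, 102) [ 0.5345 -0.3128  0.048 ]
(660, 180) [ 0.5172 -0.3234  0.0967]
```

Both cameras put the lip edge at x≈0.529, the box centre at about (0.469,-0.270) and its yaw at -0.025. The lid sits about 1.5 mm too far to -y. I'll shift it and go down to just above the near rim.

Emit:
arm_command(increments=[{"gripper": 50, "dx": 0.003, "dy": -0.001, "dz": 0.005, "spin": 0}, {"gripper": 50, "dx": 0.002, "dy": -0.0005, "dz": 0.008, "spin": 0}, {"gripper": 50, "dx": 0, "dy": 0, "dz": 0.01, "spin": 0}, {"gripper": 50, "dx": 0, "dy": 0, "dz": 0.008, "spin": 0}, {"gripper": 50, "dx": 0, "dy": 0, "dz": 0.006, "spin": 0}, {"gripper": 50, "dx": 0, "dy": 0, "dz": 0.003, "spin": 0}, {"gripper": 50, "dx": 0, "dy": 0, "dz": 0, "spin": 0}, {"gripper": 50, "dx": 0, "dy": 0, "dz": 0, "spin": 0}])

```text
time: 16.85
ee_pos: [0.4459, -0.2664, 0.0727]
eef_rot: [1.0, -0.012, 0.0, -0.0]
ft_force: [0.7, -0.3, -2.1]
width: 0.0555
```

```bash
python3 - <<'E'
from h import *
st()
im=cams.camera('scene')[:,:,::-1]
cv2.imwrite('pics/s9.png',cv2.resize(im[180:290,260:380],None,fx=5,fy=5,interpolation=cv2.INTER_CUBIC))
cv2.imwrite('pics/w9.png',cams.camera('wrist')[:,:,::-1][:270])
E
```

```text
t 16.85 p [ 0.4459 -0.2664  0.0727] yaw -91.38 zax [ 4.e-04  0.e+00 -1.e+00] w 0.0555 f [ 0.66 -0.33 -2.08]
```

View pics/s9.png

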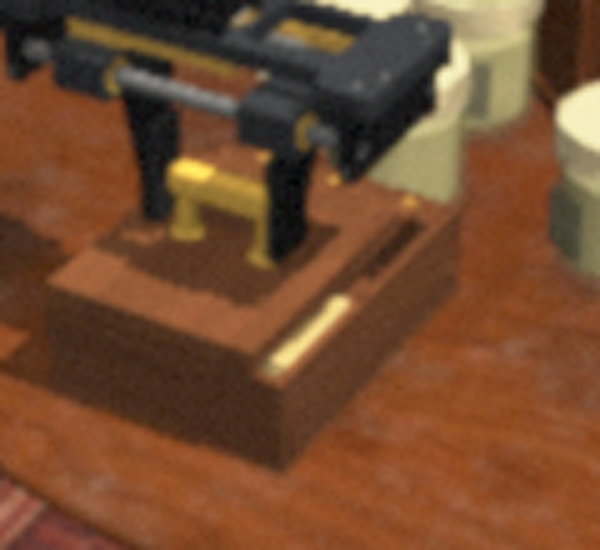

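View pics/w9.png

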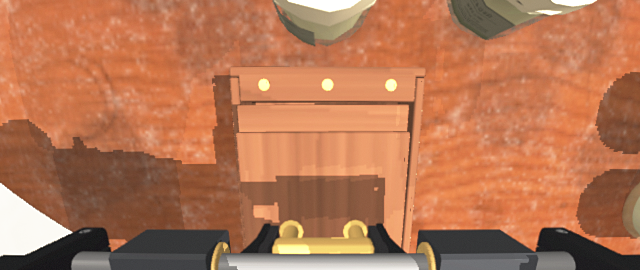

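At nearly equal depth the wrist view is more direct. The studs centre on column 327.5 and the tongue on 323.3, so the lid is about 2.7 mm too far to +y. I'll correct that, then press the near end lightly on the near rim to tilt the lid.

Emit:
arm_command(increments=[{"gripper": 50, "dx": 0, "dy": 0.0015, "dz": 0, "spin": 0}, {"gripper": 50, "dx": 0, "dy": 0.0012, "dz": 0, "spin": 0}, {"gripper": 50, "dx": 0, "dy": 0, "dz": 0.001, "spin": 0}, {"gripper": 50, "dx": 0, "dy": 0, "dz": 0.001, "spin": 0}, {"gripper": 50, "dx": 0, "dy": 0, "dz": 0.001, "spin": 0}, {"gripper": 50, "dx": 0, "dy": 0, "dz": 0.001, "spin": 0}, {"gripper": 50, "dx": 0, "dy": 0, "dz": 0.001, "spin": 0}, {"gripper": 50, "dx": 0, "dy": 0, "dz": 0, "spin": 0}])

```text
time: 17.95
ee_pos: [0.4461, -0.269, 0.0677]
eef_rot: [1.0, -0.012, 0.0, 0.0]
ft_force: [1.4, 0.6, -0.2]
width: 0.0556
```

```bash
python3 - <<'E'
from h import *
st()
cv2.imwrite('pics/w10.png',cv2.resize(cams.camera('wrist')[60:260,200:450,::-1],None,fx=3,fy=3,interpolation=cv2.INTER_CUBIC))
E
```

```text
t 17.95 p [ 0.4461 -0.269   0.0677] yaw -91.37 zax [ 7.e-04 -0.e+00 -1.e+00] w 0.0556 f [ 1.42  0.58 -0.18]
```

View pics/w10.png

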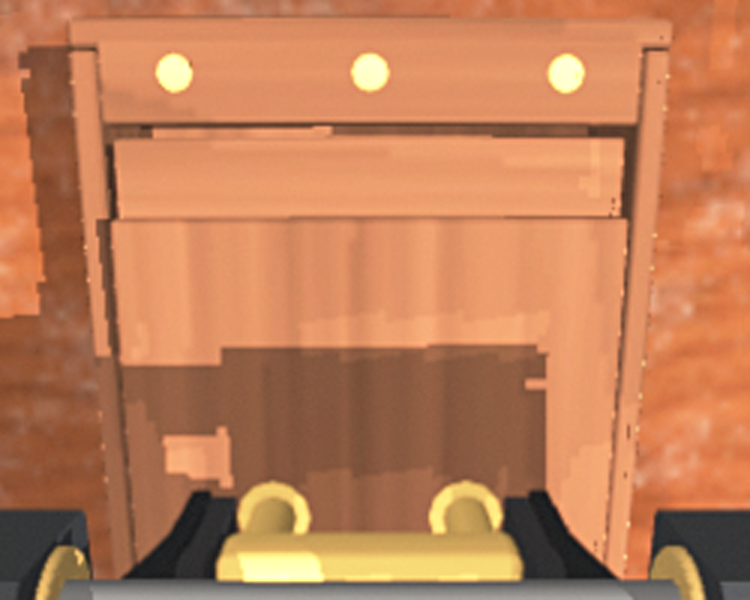

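The lid is now centred: tongue 115–625, studs centred on 370 in the crop. The near rim has just made contact. I'll continue.

Emit:
arm_command(increments=[{"gripper": 50, "dx": 0, "dy": 0, "dz": 0.001, "spin": 0}, {"gripper": 50, "dx": 0, "dy": 0, "dz": 0.001, "spin": 0}, {"gripper": 50, "dx": 0, "dy": 0, "dz": 0.001, "spin": 0}, {"gripper": 50, "dx": 0, "dy": 0, "dz": 0.001, "spin": 0}, {"gripper": 50, "dx": 0, "dy": 0, "dz": 0, "spin": 0}, {"gripper": 50, "dx": 0, "dy": 0, "dz": 0, "spin": 0}, {"gripper": 50, "dx": 0, "dy": 0, "dz": 0, "spin": 0}, {"gripper": 50, "dx": 0, "dy": 0, "dz": 0, "spin": 0}])

```text
time: 19.0
ee_pos: [0.4458, -0.2691, 0.0636]
eef_rot: [1.0, -0.012, 0.0, 0.0]
ft_force: [4.7, -1.4, 4.0]
width: 0.055
```

```bash
python3 - <<'E'
from h import *
st()
cv2.imwrite('pics/w11.png',cv2.resize(cams.camera('wrist')[60:260,200:450,::-1],None,fx=3,fy=3,interpolation=cv2.INTER_CUBIC))
im=cams.camera('scene')[:,:,::-1]
cv2.imwrite('pics/s11.png',cv2.resize(im[180:290,260:380],None,fx=5,fy=5,interpolation=cv2.INTER_CUBIC))
E
```

```text
t 19.0 p [ 0.4458 -0.2691  0.0636] yaw -91.37 zax [ 3.e-04 -1.e-04 -1.e+00] w 0.055 f [ 4.67 -1.35  4.04]
```

View pics/w11.png

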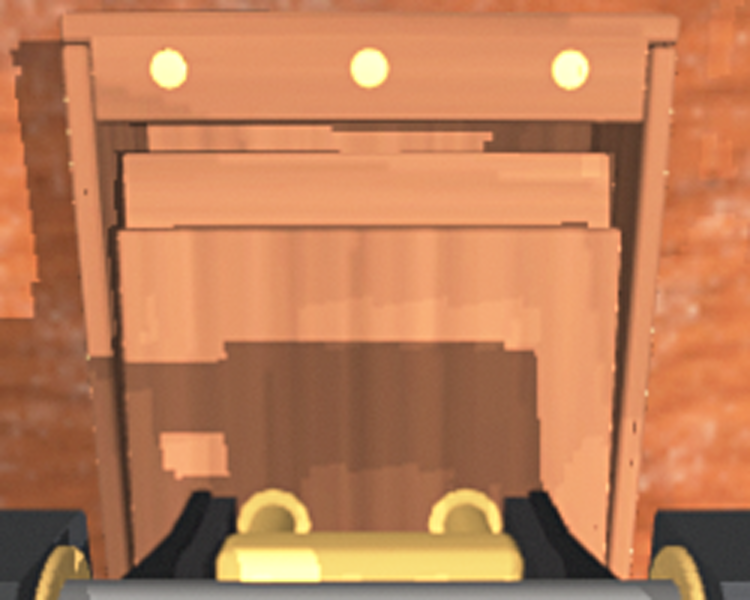

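View pics/s11.png

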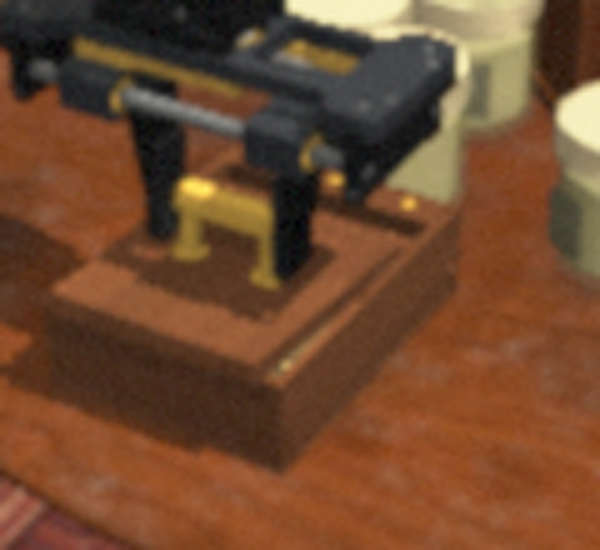

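The tilt works: the tongue has dropped to crop row 152, below the lip edge at row 122, and the forces are small. I'll go slightly lower, then slide the tongue under the lip.

Emit:
arm_command(increments=[{"gripper": 50, "dx": 0, "dy": 0, "dz": 0.001, "spin": 0}, {"gripper": 50, "dx": 0, "dy": 0, "dz": 0.0005, "spin": 0}, {"gripper": 50, "dx": 0, "dy": 0, "dz": 0, "spin": 0}, {"gripper": 50, "dx": 0.002, "dy": 0, "dz": 0, "spin": 0}, {"gripper": 50, "dx": 0.003, "dy": 0, "dz": 0, "spin": 0}, {"gripper": 50, "dx": 0.003, "dy": 0, "dz": 0, "spin": 0}, {"gripper": 50, "dx": 0.002, "dy": 0, "dz": 0, "spin": 0}, {"gripper": 50, "dx": 0, "dy": 0, "dz": 0, "spin": 0}])

```text
time: 20.1
ee_pos: [0.4531, -0.2698, 0.0618]
eef_rot: [1.0, -0.013, -0.002, -0.001]
ft_force: [-7.1, 0.5, 13.8]
width: 0.0556
```

```bash
python3 - <<'E'
from h import *
st()
cv2.imwrite('pics/w12.png',cv2.resize(cams.camera('wrist')[60:260,200:450,::-1],None,fx=3,fy=3,interpolation=cv2.INTER_CUBIC))
E
```

```text
t 20.1 p [ 0.4531 -0.2698  0.0618] yaw -91.48 zax [-0.0042  0.0011 -1.    ] w 0.0556 f [-7.13  0.48 13.79]
```

View pics/w12.png

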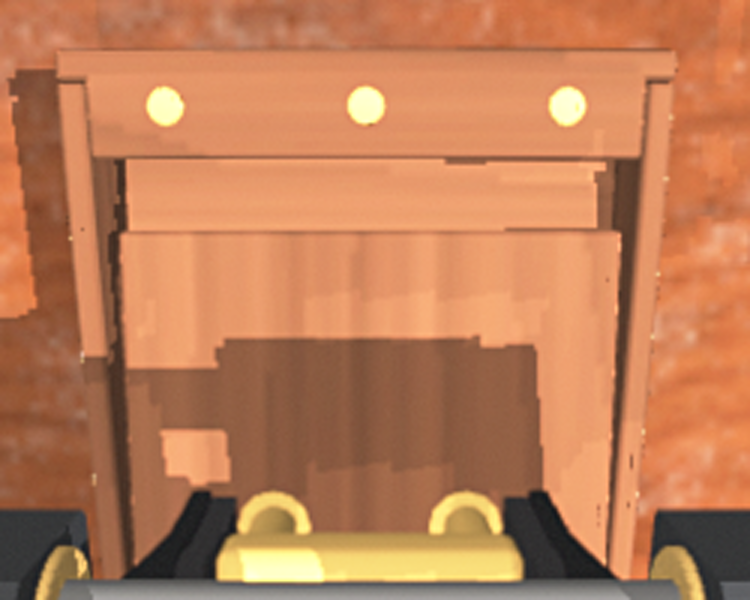

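The tongue tip is at the lip edge, with a moderate contact load (14 N down, 7 N back). I'll ease up 1 mm and carry on sliding.

Emit:
arm_command(increments=[{"gripper": 50, "dx": 0, "dy": 0, "dz": -0.001, "spin": 0}, {"gripper": 50, "dx": 0, "dy": 0, "dz": 0, "spin": 0}, {"gripper": 50, "dx": 0.002, "dy": 0, "dz": 0, "spin": 0}, {"gripper": 50, "dx": 0.002, "dy": 0, "dz": 0, "spin": 0}, {"gripper": 50, "dx": 0, "dy": 0, "dz": 0, "spin": 0}, {"gripper": 50, "dx": 0, "dy": 0, "dz": 0, "spin": 0}, {"gripper": 50, "dx": 0, "dy": 0, "dz": 0, "spin": 0}, {"gripper": 50, "dx": 0, "dy": 0, "dz": 0, "spin": 0}])

```text
time: 21.15
ee_pos: [0.4597, -0.2693, 0.063]
eef_rot: [1.0, -0.012, 0.0, -0.0]
ft_force: [-0.5, 0.2, -2.0]
width: 0.0554
```

```bash
python3 - <<'E'
from h import *
st()
cv2.imwrite('pics/w13.png',cv2.resize(cams.camera('wrist')[60:260,200:450,::-1],None,fx=3,fy=3,interpolation=cv2.INTER_CUBIC))
im=cams.camera('scene')[:,:,::-1]
cv2.imwrite('pics/s13.png',cv2.resize(im[180:290,260:380],None,fx=5,fy=5,interpolation=cv2.INTER_CUBIC))
E
```

```text
t 21.15 p [ 0.4597 -0.2693  0.063 ] yaw -91.38 zax [ 0.e+00  1.e-04 -1.e+00] w 0.0554 f [-0.45  0.18 -1.99]
```

View pics/w13.png

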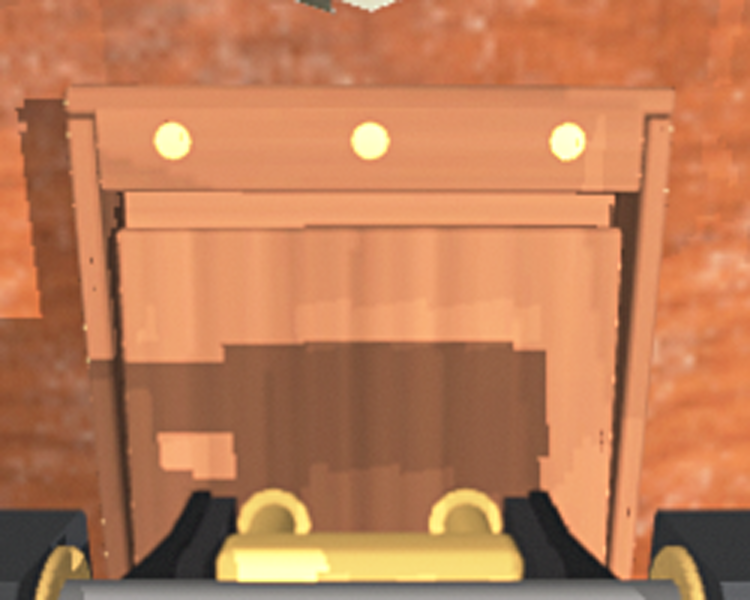

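View pics/s13.png

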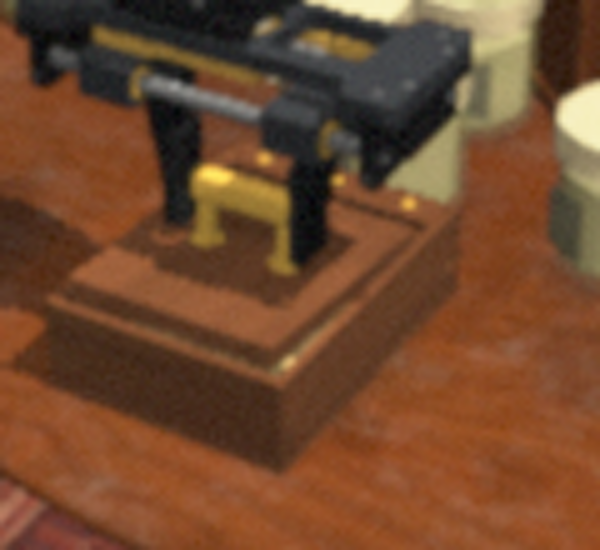

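The tongue is under the lip and the lid hangs free (-2 N, its own weight). Another 5 mm forward will clear the near wall.

Emit:
arm_command(increments=[{"gripper": 50, "dx": 0.002, "dy": 0, "dz": 0, "spin": 0}, {"gripper": 50, "dx": 0.002, "dy": 0, "dz": 0, "spin": 0}, {"gripper": 50, "dx": 0.0015, "dy": 0, "dz": 0, "spin": 0}, {"gripper": 50, "dx": 0, "dy": 0, "dz": 0, "spin": 0}, {"gripper": 50, "dx": 0, "dy": 0, "dz": 0.001, "spin": 0}, {"gripper": 50, "dx": 0, "dy": 0, "dz": 0.001, "spin": 0}, {"gripper": 50, "dx": 0, "dy": 0, "dz": 0, "spin": 0}, {"gripper": 50, "dx": 0, "dy": 0, "dz": 0, "spin": 0}])

```text
time: 22.25
ee_pos: [0.4652, -0.2694, 0.061]
eef_rot: [1.0, -0.012, 0.0, -0.0]
ft_force: [0.6, -0.6, -1.6]
width: 0.0557
```

```bash
python3 - <<'E'
from h import *
st()
cv2.imwrite('pics/w14.png',cv2.resize(cams.camera('wrist')[60:260,200:450,::-1],None,fx=3,fy=3,interpolation=cv2.INTER_CUBIC))
im=cams.camera('scene')[:,:,::-1]
cv2.imwrite('pics/s14.png',cv2.resize(im[200:280,260:360],None,fx=8,fy=7,interpolation=cv2.INTER_CUBIC))
E
```

```text
t 22.25 p [ 0.4652 -0.2694  0.061 ] yaw -91.37 zax [ 0.e+00  1.e-04 -1.e+00] w 0.0557 f [ 0.55 -0.58 -1.57]
```

View pics/w14.png

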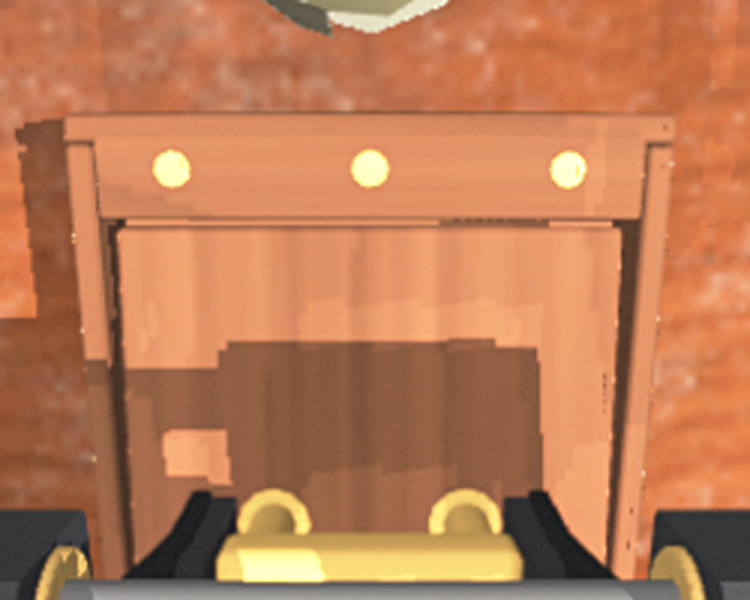

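View pics/s14.png

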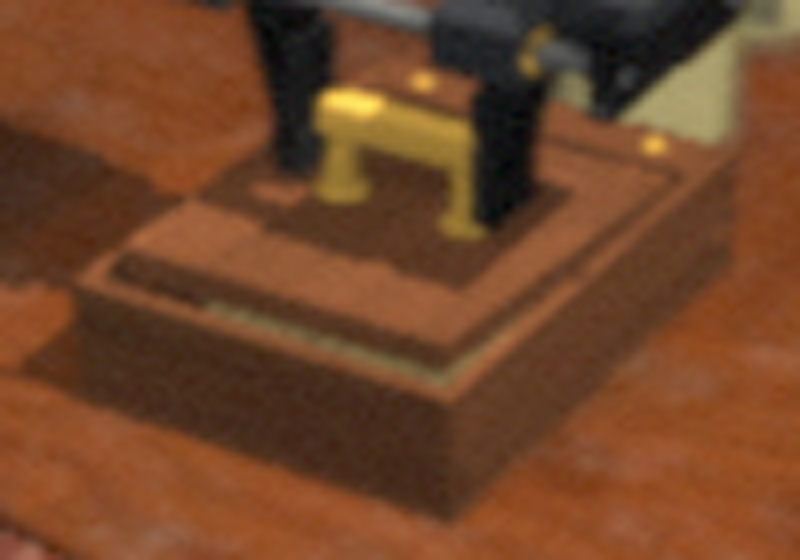

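The near end is clear of the near wall, and the plate front is just short of the lip. I'll lower slowly to flatten the lid, moving back a little as it rotates.

Emit:
arm_command(increments=[{"gripper": 50, "dx": -0.0005, "dy": 0, "dz": 0.0005, "spin": 0}, {"gripper": 50, "dx": -0.0005, "dy": 0, "dz": 0.0005, "spin": 0}, {"gripper": 50, "dx": -0.0005, "dy": 0, "dz": 0.0005, "spin": 0}, {"gripper": 50, "dx": -0.0005, "dy": 0, "dz": 0.0005, "spin": 0}, {"gripper": 50, "dx": -0.0005, "dy": 0, "dz": 0.0005, "spin": 0}, {"gripper": 50, "dx": -0.0005, "dy": 0, "dz": 0.0005, "spin": 0}, {"gripper": 50, "dx": 0, "dy": 0, "dz": 0, "spin": 0}, {"gripper": 50, "dx": 0, "dy": 0, "dz": 0, "spin": 0}])

```text
time: 23.35
ee_pos: [0.4624, -0.2694, 0.0581]
eef_rot: [1.0, -0.012, 0.0, 0.0]
ft_force: [1.6, 0.8, 1.0]
width: 0.056
```

```bash
python3 - <<'E'
from h import *
st()
E
```

```text
t 23.35 p [ 0.4624 -0.2694  0.0581] yaw -91.37 zax [ 3.e-04 -1.e-04 -1.e+00] w 0.056 f [1.61 0.82 1.05]
```

Emit:
arm_command(increments=[{"gripper": 50, "dx": -0.0005, "dy": 0, "dz": 0.0005, "spin": 0}, {"gripper": 50, "dx": -0.0005, "dy": 0, "dz": 0.0005, "spin": 0}, {"gripper": 50, "dx": 0, "dy": 0, "dz": 0.0005, "spin": 0}, {"gripper": 50, "dx": 0, "dy": 0, "dz": 0.0005, "spin": 0}, {"gripper": 50, "dx": 0, "dy": 0, "dz": 0, "spin": 0}, {"gripper": 50, "dx": 0, "dy": 0, "dz": 0, "spin": 0}, {"gripper": 50, "dx": 0, "dy": 0, "dz": 0, "spin": 0}, {"gripper": 50, "dx": 0, "dy": 0, "dz": 0, "spin": 0}])

```text
time: 24.35
ee_pos: [0.4608, -0.2694, 0.0564]
eef_rot: [1.0, -0.012, -0.0, -0.0]
ft_force: [-3.7, 3.0, 11.6]
width: 0.0555
```

```bash
python3 - <<'E'
from h import *
st()
cv2.imwrite('pics/w15.png',cv2.resize(cams.camera('wrist')[60:260,200:450,::-1],None,fx=3,fy=3,interpolation=cv2.INTER_CUBIC))
im=cams.camera('scene')[:,:,::-1]
cv2.imwrite('pics/s15.png',cv2.resize(im[200:280,260:360],None,fx=8,fy=7,interpolation=cv2.INTER_CUBIC))
E
```

```text
t 24.35 p [ 0.4608 -0.2694  0.0564] yaw -91.39 zax [-5.e-04  8.e-04 -1.e+00] w 0.0555 f [-3.73  3.   11.56]
```

View pics/w15.png

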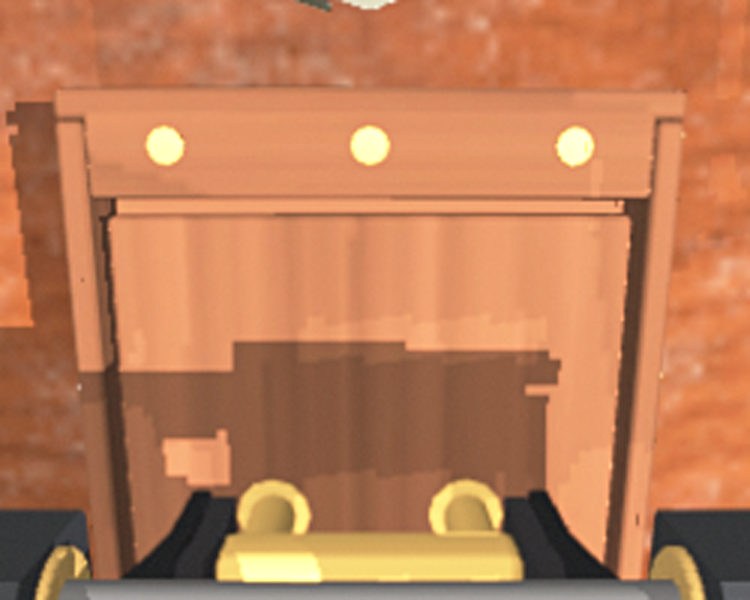

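View pics/s15.png

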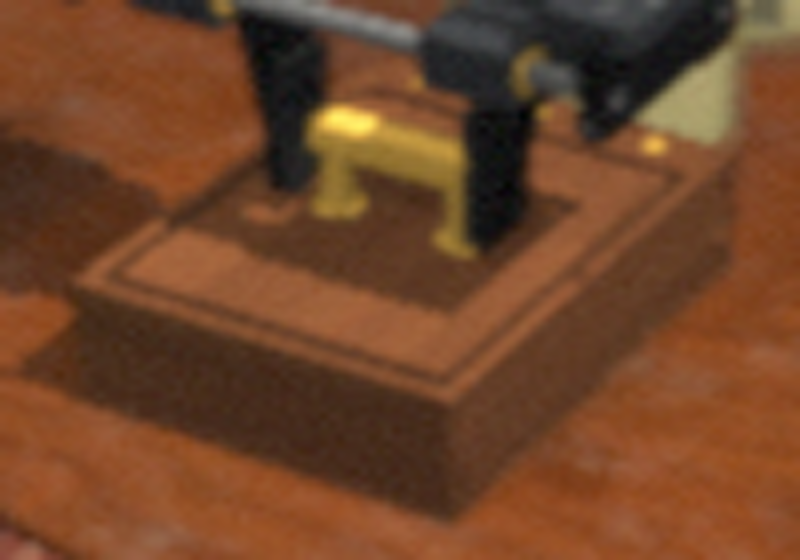

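The lid lies flush inside the rim. TCP z is 0.0564 against an expected 0.0567, with 12 N of press. I'll ease off, release and retreat.

Emit:
arm_command(increments=[{"gripper": 50, "dx": 0, "dy": 0, "dz": -0.0005, "spin": 0}, {"gripper": 50, "dx": 0, "dy": 0, "dz": 0, "spin": 0}, {"gripper": 100, "dx": 0, "dy": 0, "dz": 0, "spin": 0}, {"gripper": 100, "dx": 0, "dy": 0, "dz": 0, "spin": 0}, {"gripper": 100, "dx": 0, "dy": 0, "dz": 0, "spin": 0}, {"gripper": 100, "dx": 0, "dy": 0, "dz": 0, "spin": 0}, {"gripper": 100, "dx": 0, "dy": 0, "dz": 0, "spin": 0}, {"gripper": 100, "dx": 0, "dy": 0, "dz": 0, "spin": 0}])

```text
time: 25.45
ee_pos: [0.4612, -0.2694, 0.0565]
eef_rot: [1.0, -0.012, 0.0, -0.0]
ft_force: [-0.3, -0.2, -0.7]
width: 0.0869
```

```bash
python3 - <<'E'
from h import *
st()
E
```

```text
t 25.45 p [ 0.4612 -0.2694  0.0565] yaw -91.37 zax [ 1.e-04  0.e+00 -1.e+00] w 0.0869 f [-0.28 -0.23 -0.67]
```

Emit:
arm_command(increments=[{"gripper": 100, "dx": 0, "dy": 0, "dz": -0.01, "spin": 0}, {"gripper": 100, "dx": 0, "dy": 0, "dz": -0.025, "spin": 0}, {"gripper": 100, "dx": 0, "dy": 0, "dz": -0.04, "spin": 0}, {"gripper": 100, "dx": 0, "dy": 0, "dz": -0.045, "spin": 0}, {"gripper": 100, "dx": 0, "dy": -0.05, "dz": -0.03, "spin": 0}, {"gripper": 100, "dx": 0, "dy": -0.05, "dz": 0, "spin": 0}, {"gripper": 100, "dx": 0, "dy": -0.055, "dz": 0, "spin": 0}, {"gripper": 100, "dx": 0, "dy": -0.055, "dz": 0, "spin": 0}])

```text
time: 26.45
ee_pos: [0.4662, -0.0579, 0.2074]
eef_rot: [1.0, -0.012, 0.001, -0.001]
ft_force: [0.5, 0.3, 0.8]
width: 0.0874
```

```bash
python3 - <<'E'
from h import *
st()
im=cams.camera('scene')[:,:,::-1]
cv2.imwrite('pics/s16f.png',im)
cv2.imwrite('pics/s16.png',cv2.resize(im[200:280,260:360],None,fx=8,fy=7,interpolation=cv2.INTER_CUBIC))
im=cams.camera('top')[:,:,::-1]
cv2.imwrite('pics/t16.png',cv2.resize(im[150:270,190:470],None,fx=2.8,fy=2.8,interpolation=cv2.INTER_CUBIC))
E
```

```text
t 26.45 p [ 0.4662 -0.0579  0.2074] yaw -91.4 zax [ 0.0016  0.0013 -1.    ] w 0.0874 f [0.52 0.27 0.84]
```

View pics/s16.png

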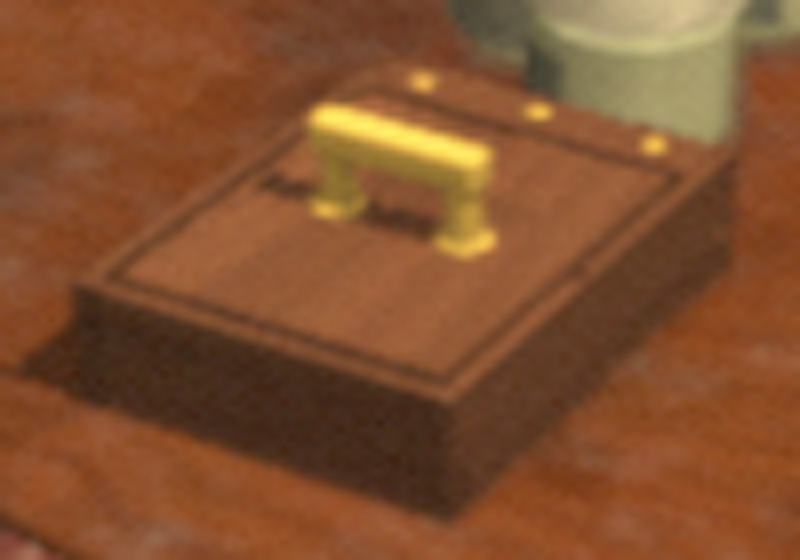

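View pics/s16f.png

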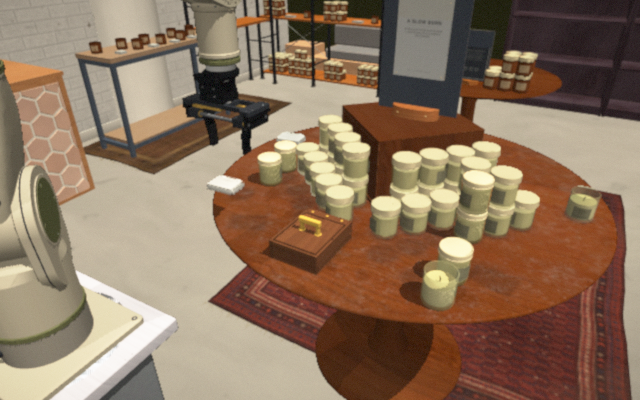

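View pics/t16.png

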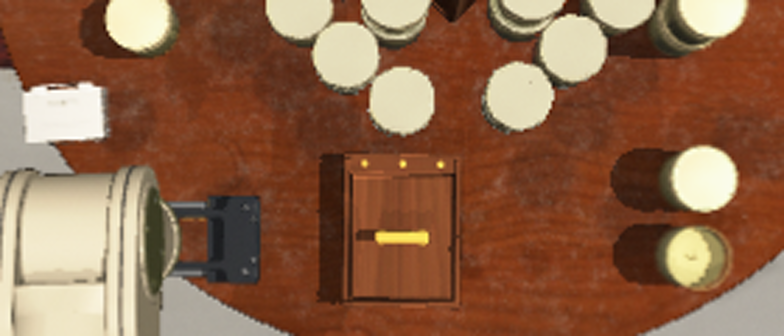

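The lid is flush all round in the scene crop, and the display, jars, candle and card tray haven't moved. The arm is well clear, so I'll let it settle and hand in.

Emit:
arm_command(increments=[{"gripper": 100, "dx": 0, "dy": 0, "dz": 0, "spin": 0}, {"gripper": 100, "dx": 0, "dy": 0, "dz": 0, "spin": 0}, {"gripper": 100, "dx": 0, "dy": 0, "dz": 0, "spin": 0}, {"gripper": 100, "dx": 0, "dy": 0, "dz": 0, "spin": 0}, {"gripper": 100, "dx": 0, "dy": 0, "dz": 0, "spin": 0}, {"gripper": 100, "dx": 0, "dy": 0, "dz": 0, "spin": 0}, {"gripper": 100, "dx": 0, "dy": 0, "dz": 0, "spin": 0}, {"gripper": 100, "dx": 0, "dy": 0, "dz": 0, "spin": 0}])

```text
time: 27.55
ee_pos: [0.4662, -0.0594, 0.2065]
eef_rot: [1.0, -0.012, 0.0, -0.0]
ft_force: [0.3, 0.3, 0.6]
width: 0.0871
```

```bash
python3 -c "
from bench import job
print(job.close_job())"
```

```text
the job is handed in; nothing more can be done
None
```

The tin lies flat in the box and the lid is closed over it, flush inside the rim. I handed the job in at about 27.6 s of the 58 s allowed.

- **Grasp:** The tool can't be tilted, so I gripped the bar by its two ends instead of across its 12 mm as the notes advised. That let the lid pivot about the bar.
- **Closing:** I pressed the lid's near end lightly on the near rim to tilt it, by roughly 0.1 rad rather than the 0.3 you gave. I then slid the tongue under the lip, lowered the near end in 0.5 mm steps and let go with the lid at rest.
- **Last checks:** The scene and top pictures show the lid flush with an even gap. The tool stood at 56.4 mm when the lid was home, against 56.7 mm expected. The candle, jars and cards looked unmoved by eye, and the arm was clear.
- **Forces:** The highest wrist force I read, between moves, was about 15 N; brief peaks could have been higher.
- **Disagreements:** The top and wrist cameras differed by about 6–7 mm along x. I took a value between them and set the lid's side position from the wrist view just above the rim.

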